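# Set the screed height stop by counting clicks

### The job

Set the height stop for the next plaster slab: turn the bar knob anticlockwise gently until it comes up against its end stop, without forcing the stop, then clockwise exactly five clicks, counted by feel because the knob is worn and loose on its spindle. Then throw the locking lever beside it all the way over, let go, and leave the other things on the bench where they are.

Things in the scene. Friction and masses are not known exactly. Their poses are not given: they have to be found in the camera images.
- gauge: The height stop, fixed to the bench: a steel base plate 130 x 220 x 12 mm carrying a square aluminium housing 96 x 96 mm whose top is 72 mm above the bench. Origin on the bench under the knob's axis; z up. A plaster slab 26 mm high lies against its +x side; the locking lever stands on the base plate at its -y side.
- knob_grip (a point): Point to grip on the knob: on its vertical turning axis (over the origin of gauge), 108 mm above the bench. The knob is a black disc (54 mm across, top 84 mm above the bench) with an upright bar 48 mm long (along this point's x), 14 mm thick (along its y), from 84 to 122 mm above the bench.
- knob_base (a point): Foot of the knob's axis, on the housing's top, 76 mm up. The knob is loose on its spindle: on changing direction it turns freely, nearly without torque, through 9 to 36 degrees, different each time. Then it drives the spindle, which clicks every 15 degrees (clockwise raises the toe). A rest position holds by itself when the knob is let go.
- clicks (a point): Point inside the housing at the click mechanism. Clockwise, each click is a torque that builds up springily to 0.2 to 0.25 N m over some 8 degrees, then the spindle jumps by itself to its next rest position and the torque drops to nearly nothing. Anticlockwise it builds up to about 0.2 N m within 1 to 4 degrees. The spindle starts 2 to 6 clicks above the end stop and goes up to 8.
- end_stop (a point): Point inside the housing at the sprung end stop. Turned anticlockwise, the spindle meets it at a rest position (click 0): the resistance climbs past 0.4 N m and no click comes. Beyond that the stop gives about 1 degree per 0.045 N m; it counts as forced from about 0.75 N m.
- toe_top (a point): Centre of the top of the steel toe (38 mm wide, 30 mm deep) that juts from the housing's +x side over the plaster slab. It rises only 1.5 mm per click, 41 mm above the bench at the end stop. Its axes are those of gauge.
- lock (a joint): Angle of the locking lever (rad): 0 leaning towards -x of gauge (free), 1.0 thrown fully over towards +x (locked). It is a straight steel lever on a grey block, swinging in the x-z plane of gauge, and stays where it is left; push it over near its tip.
- lock_tip (a point): Centre of the round knob (26 mm across) at the lever's tip, 60 mm from the lever's pivot. The pivot lies in gauge at x 0, y -118 mm, 34 mm above the bench; at 0 rad the tip is at x -29 mm, 87 mm above the bench, upright at 0.5 rad, and at 1.0 rad at x +29 mm. Turning it takes about 0.06 N m.
- offcut: Plaster offcut, 60 x 45 x 32 mm, origin under its centre. Bystander.
- spatula: Spatula 200 mm long lying along its x, wooden handle. Bystander.
- jar: Clear jar with white cap, 64 mm across, 70 mm high, origin under its centre. Bystander.
- bowl: Yellow mixing bowl, 220 mm across, 85 mm high, origin under its centre. Bystander.
- cup: Grey cup, 76 mm across, 85 mm high, origin under its centre. Bystander.
- brush: Brush 190 mm long lying along its x, wooden handle. Bystander.
- ball: White plaster lump, 88 mm across, 68 mm high, origin under its centre. Bystander.

How it is judged:
On the way, in this order (a step that is already met when the one before it is completed fails the run):
1. the spindle is turned back to its end stop (toe at its lowest) (z of toe_top in the frame of gauge below 0.0416 m), for 0.1 s.
2. the toe rests five clicks above the end stop (z of toe_top in the frame of gauge between 0.0479 and 0.0491 m), for 0.2 s.
3. the locking lever is thrown over with the toe still at five clicks (all of step 2 and value of joint lock above 0.85 rad), for 0.2 s.
At the end, for the whole second after the job is handed in: The toe rests at click five (48.5 mm above the bench, within 0.6 mm, less than half a click), the locking lever is at 0.85 rad or more, and every bystander is within 30 mm of where it began (all of step 3 and distance of each of offcut, spatula, jar, bowl, cup, brush, ball from where it was at the start of the episode below 0.03 m); the robot touches nothing.
It fails at once if the end stop is forced back (toe driven more than 0.8 mm below its lowest rest position, about 0.75 N m on the knob) (z of toe_top in the frame of gauge below 0.0402 m).
It fails at once if a bystander is pushed more than 30 mm (distance of any of offcut, spatula, jar, bowl, cup, brush, ball from where it was at the start of the episode above 0.03 m).
It also fails if it takes over 72 s, if anything falls off the work surface, if the arm or the gripper's body presses on something with over 40 N, if the wrist force passes 120 N, or if a joint passes its speed limit or range.

### The arm

A 7-joint arm with a two-finger parallel gripper is mounted at the origin on the work surface. World frame = base frame: x ahead of the robot, y to its left, z up, the work surface at z = 0. Lengths are in m, angles in rad, forces in N, time in s.
With the tool pointing down it reaches from about 0.4 to 0.85 m from the base axis. Payload 10.4 kg.
Tool frame: the origin (TCP) lies between the finger pads; the fingertips stand 14 mm ahead of it and the grasp point (between the pads) lies 5 mm behind it; z points along the fingers, y is the direction in which the jaws open and shut (so a half turn about z gives the same grasp; the last joint's range is limited). The gripper opens to 87 mm and grips with 3 to 60 N. Pads are 19 mm wide; open, the fingers measure 117 mm over their backs; the gripper's body (75 mm by 190 mm) begins 51 mm behind the grasp point.
Start: joints at [1.156, 0.332, -0.065, 1.46, 0.022, 1.35, -0.088], TCP at [0.239, -0.578, 0.237] pointing down, gripper open.
Joint ranges: [-2.6, 2.6], [-0.5, 2.12], [-1.47, 1.34], [0.16, 2.42], [-1.27, 4.41], [0.06, 2.06], [-2.6, 2.6]. Speed limits (rad/s): [2.22, 2.22, 2.79, 2.79, 3.14, 3.14, 3.14].

### API

Orientations are given as a unit quaternion [x, y, z, w].
In Python, from bench import readout, camera, calibration, order gives the robot as it stands.
- The arm moves only by the tool apply_moves, never from a script. Its argument "deltas" is a list of rows, each an object with "translation": the shift along the world's x, y, z in m, a list of three; "turn": the turn, a rotation vector about the world's x, y, z in rad, a list of three; "hand": the finger opening in m, from 0 to 0.087. A call has 1 to 5 rows; each row shifts and turns the pose as measured when the row begins; what a row does not reach is not made up. A row lasts 1/10 s, in which the tool goes at most 50 mm and 8.59 degrees, less where a joint would pass 70% of its speed; a pose out of reach is approached as far as the arm can. A call with a gripper value outside its range is refused whole. The fingers move at their own pace and stop on an object; "newtons" is the grip in N (left out, the last holds). Time passes only in rows, so rows that do not move let the fingers close. It gives the time, the measured TCP pose, the force and the opening at its end, in the units of the state.
- readout.read_state(): the state, without advancing time (a new reading comes with each control period).
- camera(name): name is "scene" or "top"; returns the picture (384x512x3 uint8, red, green, blue); there is no depth.
- calibration(name): a dict with "fx", "fy", "cx", "cy" (pixels), "D" ([k1, k2, p1, p2, k3] as OpenCV has them; the pictures are not rectified), "extrinsics" (4x4, takes a point from world to camera coordinates). Camera axes: x right, y down, z forward; pixel columns grow to the right and rows downward; lengths in m; the calibration is good to about 2 mm. A picture is of the moment at which its call begins. calibration takes no time and is no camera call.
- order.close_job(): hands the job in, once; it reports no verdict.
The state is a dict: "time": time; "joint_positions": joint angles; "joint_vel": joint speeds; "joint_torque": joint torques, N m; "ee_pos": TCP position; "eef_rot": TCP orientation; "ft_force": force on the tool from outside, world axes, zero at the start; "torque": the same for the moment, N m; "width": finger opening in m.
Only numpy, scipy, OpenCV 4.12 (cv2) and the standard library are available. Lean on these libraries where they do the work, as an engineer would, in place of code of your own. Each camera call takes 0.05 s, during which the arm holds its last target. There are 200 camera calls.

## Working session

There is one attempt and no reset: what is moved stays moved. The work goes in short steps, Python scripts to look and compute and a tool call to move; the robot and the scene stay as the last step left them, time stands still between calls to the robot, and variables do not carry over. Pictures are saved under pics/ and viewed, about 8 in all and at most 12, crops included, and the job is handed in when it is done.

Besides the shell and the picture viewer there is one more tool, called after "Emit:" as name([rows], argument=value, ...), one row to a line, values as JSON. apply_moves: Moves the arm, as the interface text tells. Its arguments: {"type":"object","properties":{"deltas":{"type":"array","items":{"type":"object","properties":{"translation":{"type":"array","items":{"type":"number"}},"turn":{"type":"array","items":{"type":"number"}},"hand":{"type":"number"}}}},"newtons":{"type":"number"}},"required":["deltas"]}

```bash
mkdir -p pics && ls && python3 - <<'E'
from bench import readout, camera, calibration
import cv2,numpy as np
for n in("scene","top"):
    im=camera(n); cv2.imwrite(f"pics/{n}0.png",cv2.resize(im[:,:,::-1],(800,600),interpolation=cv2.INTER_CUBIC)); np.save(f"pics/{n}0.npy",im)
    c=calibration(n); print({k:np.round(v,4).tolist() for k,v in c.items()})
print(readout.read_state())
E
```

```text
pics
{'fx': 369.4435, 'fy': 369.4435, 'cx': 252.2304, 'cy': 190.433, 'D': [0.0287, 0.0, 0.0, 0.0, 0.0], 'extrinsics': [[-0.4108, 0.9117, -0.0008, 0.2135], [0.6255, 0.2812, -0.7278, -0.2736], [-0.6633, -0.2994, -0.6858, 1.7591], [0.0, 0.0, 0.0, 1.0]]}
{'fx': 346.5632, 'fy': 346.5632, 'cx': 258.6789, 'cy': 191.1272, 'D': [-0.0034, 0.0, 0.0, 0.0, 0.0], 'extrinsics': [[0.0012, -1.0, 0.0015, 0.0177], [-0.9797, -0.0015, -0.2006, 0.5626], [0.2006, -0.0012, -0.9797, 1.1423], [0.0, 0.0, 0.0, 1.0]]}
{'time': 0.1, 'joint_positions': array([ 1.15641031,  0.33283068, -0.06471007,  1.46084729,  0.02158744,
        1.3498967 , -0.08850218]), 'joint_vel': array([ 0.0005968 , -0.00202856, -0.00121805, -0.0018387 ,  0.00131331,
        0.00024175, -0.00083033]), 'joint_torque': array([ 1.04536128e-03, -6.24545789e+01,  2.42412428e-02, -3.90723324e+01,
       -6.15139632e-02,  3.65266053e-02,  4.84372913e-05]), 'ee_pos': array([ 0.23853273, -0.57733934,  0.23582456]), 'eef_rot': array([ 9.80871745e-01,  1.94654066e-01, -1.45665055e-04, -6.26883612e-04]), 'ft_force': array([-0.10960989,  0.40837781,  0.17147829]), 'torque': array([ 0.00130726,  0.02053845, -0.01702087]), 'width': 0.08685270916956965}
```

View pics/top0.png

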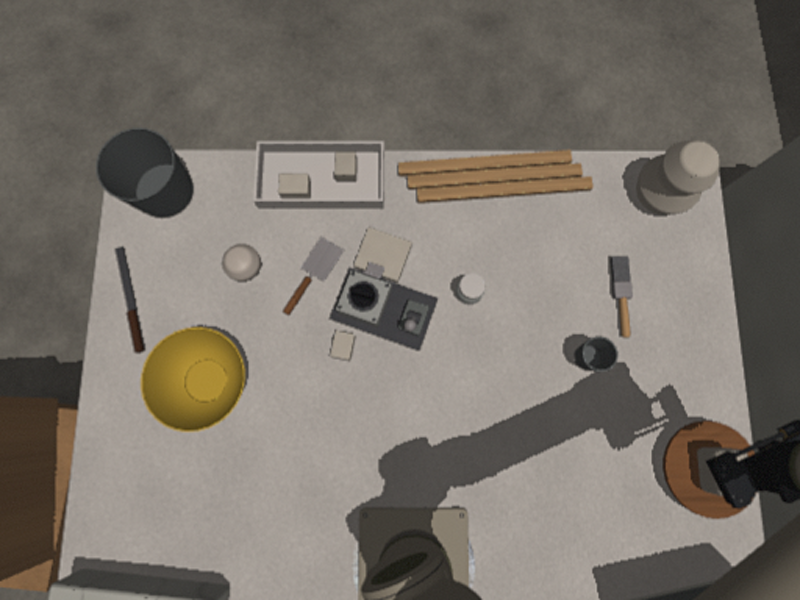

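View pics/scene0.png

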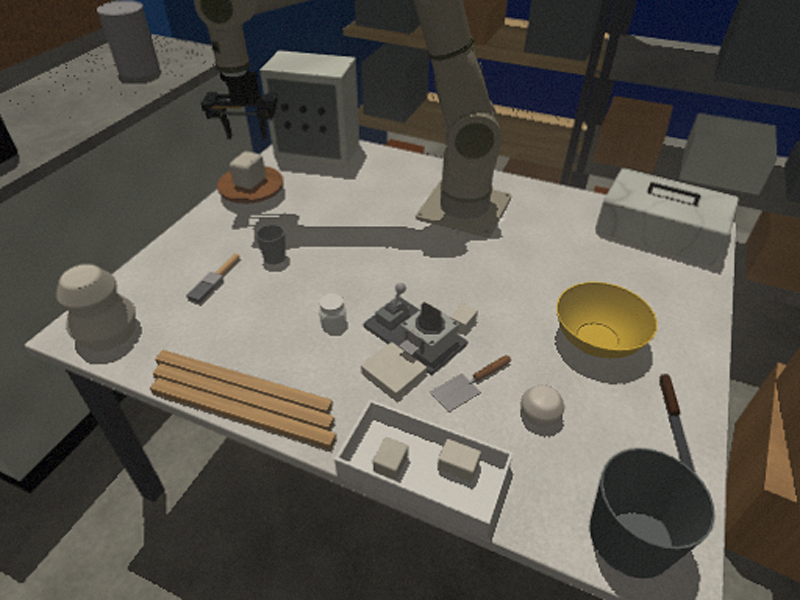

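Top view: the gauge has its knob at about (362,295) in the 800x600 picture and the lever block at (412,318). The slab is above it at (383,253), the offcut at (342,345), the spatula at (315,275) and the jar at (470,288). I'll crop in on the gauge and measure it.

```bash
cat > h.py <<'E'
import cv2,numpy as np
from bench import calibration
def ray(cam,px):
    c=calibration(cam);K=np.array([[c['fx'],0,c['cx']],[0,c['fy'],c['cy']],[0,0,1]])
    u=cv2.undistortPoints(np.array(px,float).reshape(-1,1,2),K,np.array(c['D']))[:,0]
    E=np.array(c['extrinsics']);R,t=E[:3,:3],E[:3,3]
    return -R.T@t,np.c_[u,np.ones(len(u))]@R
def plane(cam,px,z):
    o,d=ray(cam,px);return o+d*((z-o[2])/d[:,2])[:,None]
def proj(cam,P):
    c=calibration(cam);K=np.array([[c['fx'],0,c['cx']],[0,c['fy'],c['cy']],[0,0,1]]);E=np.array(c['extrinsics'])
    return cv2.projectPoints(np.array(P,float).reshape(-1,1,3),cv2.Rodrigues(E[:3,:3])[0],E[:3,3],K,np.array(c['D']))[0][:,0]
E
python3 - <<'E'
import numpy as np,cv2
from h import *
t=np.load("pics/top0.npy")[:,:,::-1];s=np.load("pics/scene0.npy")[:,:,::-1]
a=cv2.resize(t[165:230,205:285],None,fx=7,fy=7,interpolation=cv2.INTER_NEAREST)
b=cv2.resize(s[175:245,228:303],None,fx=7,fy=7,interpolation=cv2.INTER_NEAREST)
H=560;out=np.zeros((600,800,3),np.uint8)
a=cv2.resize(a,(400,325));b=cv2.resize(b,(400,373))
# brighten
out[:325,:400]=a;out[:373,400:]=b
cv2.imwrite("pics/crop0.png",np.clip(out*1.8,0,255).astype(np.uint8))
# base plate dark mask -> min area rect
g=t.max(2).astype(int)
m=np.zeros(g.shape,np.uint8);m[165:230,205:285]=(g[165:230,205:285]<95)*255
m=cv2.morphologyEx(m,cv2.MORPH_CLOSE,np.ones((3,3)))
cs=max(cv2.findContours(m,cv2.RETR_EXTERNAL,2)[0],key=cv2.contourArea)
P=plane("top",cs[:,0].astype(float),0.012)
r=cv2.minAreaRect(P[:,:2].astype(np.float32));print("plate",r,cv2.boxPoints(r).round(3).tolist())
# black disc
m=np.zeros(g.shape,np.uint8);m[165:230,205:285]=(g[165:230,205:285]<40)*255
for c in cv2.findContours(m,cv2.RETR_EXTERNAL,2)[0]:
    if cv2.contourArea(c)>15:
        x=cv2.minEnclosingCircle(c);print(cv2.contourArea(c),x,plane("top",[x[0]],0.084))
print(plane("top",[[362/1.5625,293/1.5625],[411/1.5625,324/1.5625]],0.09))
E
```

```text
plate ((0.5533036589622498, 0.0664527490735054), (0.2183983325958252, 0.1328800767660141), 70.3653335571289) [[0.45399999618530273, -0.014000000432133675], [0.5789999961853027, -0.05900000035762787], [0.652999997138977, 0.1469999998807907], [0.5270000100135803, 0.19200000166893005]]
168.5 ((231.5, 188.5), 8.276573181152344) [[0.56603497 0.11056933 0.084     ]]
[[0.56813713 0.10954613 0.09      ]
 [0.50068312 0.00394479 0.09      ]]
```

View pics/crop0.png

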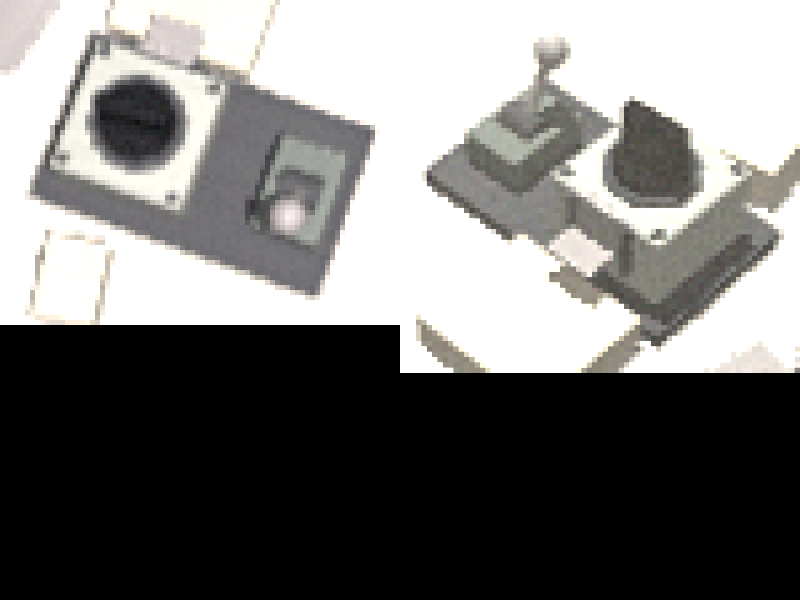

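The plate measures 218x133 mm, which matches the given 220x130. The housing, black knob, bar (clearest in the scene view) and lever tip are all visible. Next I'll fit the axis and the bar direction.

```bash
python3 - <<'E'
import numpy as np,cv2
from h import *
t=np.load("pics/top0.npy")[:,:,::-1];s=np.load("pics/scene0.npy")[:,:,::-1]
T=lambda x,y:[205+x/5-.5,165+y/5-.5]; S=lambda x,y:[228+(x-400)/5.333-.5,175+y/5.333-.5]
hc=plane("top",[T(97,38),T(228,80),T(183,212),T(55,165)],.072);print("housing top",hc.round(3).tolist(),hc.mean(0).round(4))
print("sides",[np.linalg.norm(hc[i]-hc[(i+1)%4]).round(3) for i in range(4)], [np.degrees(np.arctan2(*(hc[(i+1)%4]-hc[i])[1::-1])).round(1) for i in range(4)])
hs=plane("scene",[S(553,175),S(660,240),S(752,172)],.072);print("scene corners",hs.round(3).tolist(),"ctr",((hs[0]+hs[2])/2).round(4))
bs=plane("scene",[S(630,100),S(690,128)],.122);print("bar scene",bs.round(4).tolist(),bs.mean(0),np.linalg.norm(bs[1]-bs[0]),np.degrees(np.arctan2(*(bs[1]-bs[0])[1::-1])))
for n,p in(("top",T(288,216)),("scene",S(552,50))):
    print("tip",n,plane(n,[p],.087))
a=t[180:201,222:243];a=cv2.resize(a,(400,400),interpolation=cv2.INTER_CUBIC)
b=s[192:216,264:288];b=cv2.resize(b,(400,400),interpolation=cv2.INTER_CUBIC)
cv2.imwrite("pics/knob0.png",np.clip(np.hstack([a,b])*4.5,0,255).astype(np.uint8))
E
```

```text
housing top [[0.626, 0.139, 0.072], [0.597, 0.048, 0.072], [0.505, 0.078, 0.072], [0.537, 0.165, 0.072]] [0.5664 0.1075 0.072 ]
sides [np.float64(0.095), np.float64(0.097), np.float64(0.093), np.float64(0.093)] [np.float64(-108.1), np.float64(162.0), np.float64(69.8), np.float64(-16.6)]
scene corners [[0.594, 0.049, 0.072], [0.619, 0.135, 0.072], [0.538, 0.168, 0.072]] ctr [0.5659 0.1083 0.072 ]
bar scene [[0.5561, 0.0864, 0.122], [0.5644, 0.1312, 0.122]] [0.56022265 0.10881628 0.122     ] 0.04558151670077766 79.53510958300167
tip top [[0.49999995 0.00704358 0.087     ]]
tip scene [[0.49738709 0.00530456 0.087     ]]
```

View pics/knob0.png

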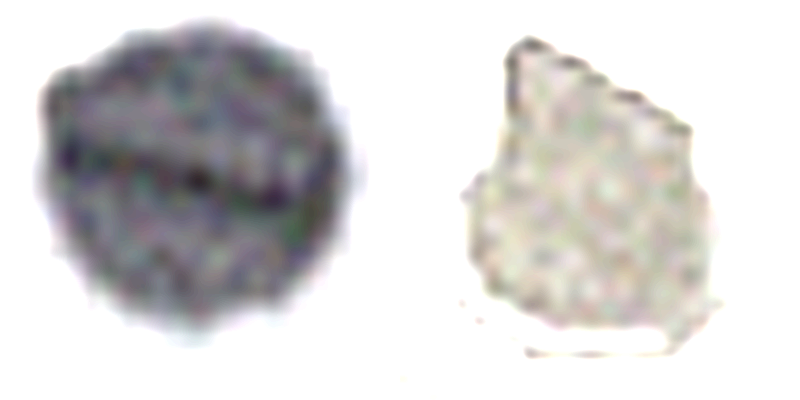

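The two views agree:
- **Knob axis:** (0.566, 0.108).
- **Bar yaw:** about 79°.
- **Gauge yaw:** about -19°.
- **Lever tip:** predicted (0.500, 0.006), measured (0.499, 0.006).

I'll move above the knob now.

Emit:
apply_moves([
  {"translation":[0.02,0.042,0],"turn":[0,0,0.055],"hand":0.06},
  {"translation":[0.02,0.042,0],"turn":[0,0,0.055],"hand":0.06},
  {"translation":[0.02,0.042,0],"turn":[0,0,0.055],"hand":0.06},
  {"translation":[0.02,0.042,0],"turn":[0,0,0.055],"hand":0.06},
  {"translation":[0.02,0.042,0],"turn":[0,0,0.055],"hand":0.06},
])

```text
time: 0.6
ee_pos: [0.3349, -0.3644, 0.2321]
eef_rot: [0.945, 0.326, -0.002, -0.002]
ft_force: [1.3, -0.2, 0.0]
width: 0.0614
```

Emit:
apply_moves([
  {"translation":[0.02,0.042,0],"turn":[0,0,0.055],"hand":0.06},
  {"translation":[0.02,0.042,0],"turn":[0,0,0.055],"hand":0.06},
  {"translation":[0.02,0.042,0],"turn":[0,0,0.055],"hand":0.06},
  {"translation":[0.02,0.042,0],"turn":[0,0,0.055],"hand":0.06},
  {"translation":[0.02,0.042,0],"turn":[0,0,0.055],"hand":0.06},
])

```text
time: 1.1
ee_pos: [0.4361, -0.1449, 0.2314]
eef_rot: [0.889, 0.458, -0.004, -0.001]
ft_force: [1.2, -0.3, 0.4]
width: 0.0603
```

Emit:
apply_moves([
  {"translation":[0.022,0.042,0],"turn":[0,0,0.07],"hand":0.06},
  {"translation":[0.022,0.042,0],"turn":[0,0,0.07],"hand":0.06},
  {"translation":[0.022,0.042,0],"turn":[0,0,0.07],"hand":0.06},
  {"translation":[0.022,0.042,0],"turn":[0,0,0.07],"hand":0.06},
  {"translation":[0.022,0.042,0],"turn":[0,0,0.07],"hand":0.06},
])

```text
time: 1.6
ee_pos: [0.5479, 0.0739, 0.2314]
eef_rot: [0.792, 0.61, -0.004, 0.0]
ft_force: [-0.1, -0.8, 0.4]
width: 0.0601
```

Emit:
apply_moves([
  {"translation":[0.01,0.02,-0.01],"turn":[0,0,0.04],"hand":0.06},
  {"translation":[0,0,0],"turn":[0,0,0],"hand":0.06},
])

```text
time: 1.8
ee_pos: [0.5586, 0.1023, 0.2202]
eef_rot: [0.776, 0.631, -0.003, -0.002]
ft_force: [-0.2, 0.6, -0.5]
width: 0.0601
```

```bash
cat >> h.py <<'E'
from bench import readout
from scipy.spatial.transform import Rotation as Rn
def st():
    s=readout.read_state();R=Rn.from_quat(s['eef_rot']).as_matrix()
    yaw=np.degrees(np.arctan2(R[1,0],R[0,0]))
    print("t%.2f"%s['time'],"p",s['ee_pos'].round(4),"yaw %.2f"%yaw,"zax",R[:,2].round(4),"F",s['ft_force'].round(2),"M",s['torque'].round(3),"w %.4f"%s['width'],"j7 %.3f"%s['joint_positions'][6])
E
python3 -c "from h import *;st()"
```

```text
t1.80 p [0.5586 0.1023 0.2202] yaw 78.23 zax [-0.0064 -0.0011 -1.    ] F [-0.22  0.61 -0.53] M [-0.046 -0.069  0.002] w 0.0601 j7 -0.619
```

Emit:
apply_moves([
  {"translation":[0.007,0.006,-0.04],"turn":[0,-0.005,0.015],"hand":0.06},
  {"translation":[0,0,-0.03],"turn":[0,0,0],"hand":0.06},
  {"translation":[0,0,0],"turn":[0,0,0],"hand":0.06},
])

```text
time: 2.1
ee_pos: [0.5658, 0.1078, 0.1488]
eef_rot: [0.771, 0.636, -0.001, 0.0]
ft_force: [1.7, 0.1, 0.4]
width: 0.0604
```

```bash
python3 -c "
from h import *;st();print(readout.read_state()['joint_positions'].round(3))"
```

```text
t2.10 p [0.5658 0.1078 0.1488] yaw 79.05 zax [-6.0e-04 -1.4e-03 -1.0e+00] F [1.72 0.12 0.44] M [-0.068 -0.036 -0.009] w 0.0604 j7 -0.653
[ 0.319  0.379 -0.716  1.673  0.266  1.19  -0.653]
```

Emit:
apply_moves([
  {"translation":[0,0,-0.025],"turn":[0,0,0],"hand":0.05},
  {"translation":[0,0,-0.02],"turn":[0,0,0],"hand":0.04},
  {"translation":[0,0,0],"turn":[0,0,0],"hand":0.03},
  {"translation":[0,0,0],"turn":[0,0,0],"hand":0.022},
], newtons=8)

```text
time: 2.5
ee_pos: [0.5674, 0.1046, 0.108]
eef_rot: [0.773, 0.634, 0.0, 0.002]
ft_force: [1.5, 0.7, 0.8]
width: 0.0355
```

```bash
python3 -c "from h import *;st()"
```

```text
t2.50 p [0.5674 0.1046 0.108 ] yaw 78.73 zax [ 0.0025 -0.0028 -1.    ] F [1.51 0.69 0.83] M [ 0.027 -0.081 -0.042] w 0.0355 j7 -0.679
```

Emit:
apply_moves([
  {"translation":[0,0,0],"turn":[0,0,0],"hand":0.008},
  {"translation":[0,0,0],"turn":[0,0,0],"hand":0.008},
  {"translation":[0,0,0],"turn":[0,0,0],"hand":0.008},
], newtons=8)

```text
time: 2.8
ee_pos: [0.566, 0.1045, 0.1109]
eef_rot: [0.773, 0.634, -0.001, 0.001]
ft_force: [-11.2, 0.8, -3.0]
width: 0.0142
```

```bash
python3 -c "from h import *;st()"
```

```text
t2.80 p [0.566  0.1045 0.1109] yaw 78.69 zax [ 2.0e-04 -3.4e-03 -1.0e+00] F [-11.18   0.85  -3.01] M [0.247 2.448 0.052] w 0.0142 j7 -0.678
```

Emit:
apply_moves([
  {"translation":[-0.001,0.003,-0.004],"turn":[0,0,0],"hand":0.022},
  {"translation":[0,0.001,-0.004],"turn":[0,0,0],"hand":0.022},
  {"translation":[0,0,0],"turn":[0,0,0],"hand":0.022},
])

```text
time: 3.1
ee_pos: [0.5651, 0.109, 0.1042]
eef_rot: [0.773, 0.634, -0.001, 0.002]
ft_force: [0.4, 0.1, -0.2]
width: 0.0212
```

```bash
python3 -c "from h import *;st()"
```

```text
t3.10 p [0.5651 0.109  0.1042] yaw 78.71 zax [ 0.0015 -0.0035 -1.    ] F [ 0.41  0.13 -0.23] M [-0.024 -0.045 -0.001] w 0.0212 j7 -0.691
```

Emit:
apply_moves([
  {"translation":[0,-0.001,0],"turn":[0.003,0,0],"hand":0.013},
  {"translation":[0,0,0],"turn":[0,0,0],"hand":0.005},
  {"translation":[0,0,0],"turn":[0,0,0],"hand":0.005},
], newtons=30)

```text
time: 3.4
ee_pos: [0.5652, 0.1078, 0.1048]
eef_rot: [0.773, 0.634, 0.001, 0.001]
ft_force: [-1.8, 1.0, -0.2]
width: 0.0138
```

```bash
python3 -c "from h import *;st()"
```

```text
t3.40 p [0.5652 0.1078 0.1048] yaw 78.69 zax [ 1.5e-03 -2.0e-04 -1.0e+00] F [-1.84  1.04 -0.18] M [ 0.219  0.349 -0.006] w 0.0138 j7 -0.685
```

Emit:
apply_moves([
  {"translation":[0,0,0],"turn":[0,0,0.05],"hand":0.005},
], newtons=40)

```text
time: 3.5
ee_pos: [0.5653, 0.1079, 0.1048]
eef_rot: [0.757, 0.653, 0.001, 0.001]
ft_force: [0.6, 0.1, -1.6]
width: 0.0138
```

```bash
python3 -c "from h import *;st()"
```

```text
t3.50 p [0.5653 0.1079 0.1048] yaw 81.57 zax [ 0.0016  0.     -1.    ] F [ 0.64  0.06 -1.55] M [ 0.114 -0.051 -0.025] w 0.0138 j7 -0.638
```

Emit:
apply_moves([
  {"translation":[0,0,0],"turn":[0,0,0.05],"hand":0.005},
])

```text
time: 3.6
ee_pos: [0.5654, 0.1079, 0.1048]
eef_rot: [0.74, 0.673, 0.001, 0.001]
ft_force: [-0.9, 0.4, -2.4]
width: 0.0137
```

```bash
python3 -c "from h import *;st()"
```

```text
t3.60 p [0.5654 0.1079 0.1048] yaw 84.54 zax [ 1.8e-03  2.0e-04 -1.0e+00] F [-0.91  0.44 -2.36] M [ 0.072 -0.012  0.008] w 0.0137 j7 -0.590
```

The grip is centred (width 13.8 mm, low lateral force) and the wrist has plenty of range. I'll go on anticlockwise in about 3° steps, reading the torque at each one.

Emit:
apply_moves([
  {"translation":[0,0,0],"turn":[0,0,0.05],"hand":0.005},
])

```text
time: 3.7
ee_pos: [0.5654, 0.1079, 0.1048]
eef_rot: [0.722, 0.692, 0.001, 0.001]
ft_force: [-1.1, 0.5, -1.5]
width: 0.0133
```

```bash
python3 -c "from h import *;st()"
```

```text
t3.70 p [0.5654 0.1079 0.1048] yaw 87.52 zax [ 2.e-03  4.e-04 -1.e+00] F [-1.11  0.47 -1.55] M [0.098 0.036 0.022] w 0.0133 j7 -0.541
```

Emit:
apply_moves([
  {"translation":[0,0,0],"turn":[0,0,0.05],"hand":0.005},
])

```text
time: 3.8
ee_pos: [0.5656, 0.1079, 0.1048]
eef_rot: [0.704, 0.71, 0.001, 0.001]
ft_force: [-0.2, 0.7, -0.9]
width: 0.0136
```

```bash
python3 -c "from h import *;st()"
```

```text
t3.80 p [0.5656 0.1079 0.1048] yaw 90.50 zax [ 2.2e-03  7.0e-04 -1.0e+00] F [-0.19  0.72 -0.94] M [ 0.074  0.078 -0.025] w 0.0136 j7 -0.493
```

Emit:
apply_moves([
  {"translation":[0,0,0],"turn":[0,0,0.05],"hand":0.005},
])

```text
time: 3.9
ee_pos: [0.5656, 0.1079, 0.1048]
eef_rot: [0.685, 0.728, 0.001, 0.001]
ft_force: [-1.3, 0.9, -0.7]
width: 0.0138
```

```bash
python3 -c "from h import *;st()"
```

```text
t3.90 p [0.5656 0.1079 0.1048] yaw 93.48 zax [ 0.0023  0.001  -1.    ] F [-1.33  0.94 -0.68] M [ 0.081  0.097 -0.032] w 0.0138 j7 -0.444
```

Emit:
apply_moves([
  {"translation":[0,0,0],"turn":[0,0,0.05],"hand":0.005},
])

```text
time: 4.0
ee_pos: [0.5657, 0.1079, 0.1048]
eef_rot: [0.666, 0.746, 0.001, 0.0]
ft_force: [-1.1, 1.6, -0.2]
width: 0.0135
```

```bash
python3 -c "from h import *;st()"
```

```text
t4.00 p [0.5657 0.1079 0.1048] yaw 96.46 zax [ 0.0024  0.0013 -1.    ] F [-1.15  1.6  -0.25] M [0.146 0.043 0.019] w 0.0135 j7 -0.395
```

Emit:
apply_moves([
  {"translation":[0,0,0],"turn":[0,0,0.05],"hand":0.005},
])

```text
time: 4.1
ee_pos: [0.5658, 0.1079, 0.1048]
eef_rot: [0.646, 0.763, 0.001, 0.0]
ft_force: [-0.7, -0.3, -0.5]
width: 0.0138
```

```bash
python3 -c "from h import *;st()"
```

```text
t4.10 p [0.5658 0.1079 0.1048] yaw 99.45 zax [ 0.0025  0.0016 -1.    ] F [-0.71 -0.29 -0.52] M [0.083 0.006 0.005] w 0.0138 j7 -0.347
```

Emit:
apply_moves([
  {"translation":[0,0,0],"turn":[0,0,0.05],"hand":0.005},
])

```text
time: 4.2
ee_pos: [0.5659, 0.1079, 0.1048]
eef_rot: [0.626, 0.779, 0.002, 0.0]
ft_force: [-0.3, 0.7, -1.8]
width: 0.0134
```

```bash
python3 -c "from h import *;st()"
```

```text
t4.20 p [0.5659 0.1079 0.1048] yaw 102.43 zax [ 0.0026  0.0019 -1.    ] F [-0.29  0.72 -1.84] M [ 0.094  0.108 -0.082] w 0.0134 j7 -0.298
```

Emit:
apply_moves([
  {"translation":[0,0,0],"turn":[0,0,0.05],"hand":0.005},
])

```text
time: 4.3
ee_pos: [0.566, 0.1079, 0.1048]
eef_rot: [0.606, 0.795, 0.002, 0.0]
ft_force: [-0.9, 0.7, -0.7]
width: 0.0139
```

```bash
python3 -c "from h import *;st()"
```

```text
t4.30 p [0.566  0.1079 0.1048] yaw 105.39 zax [ 0.0025  0.0023 -1.    ] F [-0.91  0.73 -0.74] M [ 0.122  0.099 -0.219] w 0.0139 j7 -0.250
```

Emit:
apply_moves([
  {"translation":[0,0,0],"turn":[0,0,0.05],"hand":0.005},
])

```text
time: 4.4
ee_pos: [0.5661, 0.1079, 0.1048]
eef_rot: [0.585, 0.811, 0.002, 0.0]
ft_force: [-0.2, 0.1, -1.4]
width: 0.0137
```

```bash
python3 -c "from h import *;st()"
```

```text
t4.40 p [0.5661 0.1079 0.1048] yaw 108.36 zax [ 0.0026  0.0027 -1.    ] F [-0.17  0.05 -1.45] M [ 0.208 -0.04  -0.084] w 0.0137 j7 -0.201
```

Free play ended at about 101°, with the first anticlockwise click at about 106°. The stop can't come before about 131°.

Emit:
apply_moves([
  {"translation":[0,0,0],"turn":[0,0,0.05],"hand":0.005},
  {"translation":[0,0,0],"turn":[0,0,0.05],"hand":0.005},
])

```text
time: 4.6
ee_pos: [0.5663, 0.108, 0.1048]
eef_rot: [0.542, 0.84, 0.002, 0.0]
ft_force: [-1.2, 0.4, -0.6]
width: 0.0138
```

```bash
python3 -c "from h import *;st()"
```

```text
t4.60 p [0.5663 0.108  0.1048] yaw 114.32 zax [ 0.0026  0.0036 -1.    ] F [-1.22  0.45 -0.57] M [ 0.124  0.061 -0.006] w 0.0138 j7 -0.105
```

Emit:
apply_moves([
  {"translation":[0,0,0],"turn":[0,0,0.05],"hand":0.005},
])

```text
time: 4.7
ee_pos: [0.5664, 0.108, 0.1048]
eef_rot: [0.52, 0.854, 0.002, 0.0]
ft_force: [-1.2, 0.1, -0.6]
width: 0.0139
```

```bash
python3 -c "from h import *;st()"
```

```text
t4.70 p [0.5664 0.108  0.1048] yaw 117.30 zax [ 0.0025  0.0039 -1.    ] F [-1.24  0.11 -0.57] M [ 0.135  0.039 -0.079] w 0.0139 j7 -0.056
```

Emit:
apply_moves([
  {"translation":[0,0,0],"turn":[0,0,0.05],"hand":0.005},
])

```text
time: 4.8
ee_pos: [0.5664, 0.108, 0.1048]
eef_rot: [0.498, 0.867, 0.002, -0.0]
ft_force: [-1.1, 0.2, -0.5]
width: 0.0139
```

```bash
python3 -c "from h import *;st()"
```

```text
t4.80 p [0.5664 0.108  0.1048] yaw 120.27 zax [ 0.0024  0.0043 -1.    ] F [-1.08  0.17 -0.46] M [ 0.11   0.059 -0.315] w 0.0139 j7 -0.008
```

Emit:
apply_moves([
  {"translation":[0,0,0],"turn":[0,0,0.05],"hand":0.005},
])

```text
time: 4.9
ee_pos: [0.5665, 0.1081, 0.1048]
eef_rot: [0.475, 0.88, 0.003, -0.0]
ft_force: [-0.5, 1.2, -1.9]
width: 0.0136
```

```bash
python3 -c "from h import *;st()"
```

```text
t4.90 p [0.5665 0.1081 0.1048] yaw 123.23 zax [ 0.0023  0.0048 -1.    ] F [-0.5   1.22 -1.86] M [ 0.234 -0.031 -0.05 ] w 0.0136 j7 0.040
```

Emit:
apply_moves([
  {"translation":[0,0,0],"turn":[0,0,0.05],"hand":0.005},
])

```text
time: 5.0
ee_pos: [0.5667, 0.1081, 0.1048]
eef_rot: [0.452, 0.892, 0.003, -0.0]
ft_force: [-0.6, 0.5, -2.0]
width: 0.014
```

```bash
python3 -c "from h import *;st()"
```

```text
t5.00 p [0.5667 0.1081 0.1048] yaw 126.21 zax [ 0.0023  0.0053 -1.    ] F [-0.56  0.54 -2.  ] M [ 0.211 -0.031  0.01 ] w 0.0140 j7 0.088
```

Emit:
apply_moves([
  {"translation":[0,0,0],"turn":[0,0,0.05],"hand":0.005},
])

```text
time: 5.1
ee_pos: [0.5667, 0.1082, 0.1048]
eef_rot: [0.429, 0.903, 0.003, -0.0]
ft_force: [-0.6, 0.8, -1.0]
width: 0.0137
```

```bash
python3 -c "from h import *;st()"
```

```text
t5.10 p [0.5667 0.1082 0.1048] yaw 129.19 zax [ 0.0021  0.0057 -1.    ] F [-0.59  0.85 -1.03] M [ 0.118  0.121 -0.031] w 0.0137 j7 0.136
```

Emit:
apply_moves([
  {"translation":[0,0,0],"turn":[0,0,0.05],"hand":0.005},
])

```text
time: 5.2
ee_pos: [0.5668, 0.1083, 0.1048]
eef_rot: [0.405, 0.914, 0.003, -0.0]
ft_force: [-1.0, 0.5, -1.1]
width: 0.0137
```

```bash
python3 -c "from h import *;st()"
```

```text
t5.20 p [0.5668 0.1083 0.1048] yaw 132.17 zax [ 0.0019  0.0061 -1.    ] F [-1.04  0.54 -1.05] M [ 0.103  0.027 -0.018] w 0.0137 j7 0.185
```

Emit:
apply_moves([
  {"translation":[0,0,0],"turn":[-0.001,0,0.03],"hand":0.005},
])

```text
time: 5.3
ee_pos: [0.5669, 0.1083, 0.1048]
eef_rot: [0.391, 0.92, 0.003, -0.0]
ft_force: [-0.4, 0.2, -2.1]
width: 0.0137
```

```bash
python3 -c "from h import *;st()"
```

```text
t5.30 p [0.5669 0.1083 0.1048] yaw 133.99 zax [ 0.0018  0.0054 -1.    ] F [-0.4   0.17 -2.06] M [ 0.115  0.083 -0.133] w 0.0137 j7 0.213
```

Emit:
apply_moves([
  {"translation":[0,0,0],"turn":[-0.001,0,0.03],"hand":0.005},
])

```text
time: 5.4
ee_pos: [0.5669, 0.1084, 0.1048]
eef_rot: [0.377, 0.926, 0.003, -0.0]
ft_force: [-0.4, 1.5, -1.1]
width: 0.014
```

```bash
python3 -c "from h import *;st()"
```

```text
t5.40 p [0.5669 0.1084 0.1048] yaw 135.76 zax [ 0.0017  0.0047 -1.    ] F [-0.38  1.54 -1.08] M [ 0.269  0.055 -0.201] w 0.0140 j7 0.241
```

Emit:
apply_moves([
  {"translation":[0,0,0],"turn":[-0.001,0,0.03],"hand":0.005},
])

```text
time: 5.5
ee_pos: [0.567, 0.1084, 0.1048]
eef_rot: [0.362, 0.932, 0.002, 0.0]
ft_force: [-1.5, 1.7, -0.5]
width: 0.0139
```

```bash
python3 -c "from h import *;st()"
```

```text
t5.50 p [0.567  0.1084 0.1048] yaw 137.57 zax [ 0.0017  0.0039 -1.    ] F [-1.52  1.68 -0.48] M [ 0.364  0.031 -0.16 ] w 0.0139 j7 0.269
```

Emit:
apply_moves([
  {"translation":[0,0,0],"turn":[-0.001,0,0.03],"hand":0.005},
])

```text
time: 5.6
ee_pos: [0.567, 0.1085, 0.1048]
eef_rot: [0.347, 0.938, 0.002, 0.0]
ft_force: [0.3, 1.1, -1.3]
width: 0.0136
```

```bash
python3 -c "from h import *;st()"
```

```text
t5.60 p [0.567  0.1085 0.1048] yaw 139.42 zax [ 0.0017  0.0031 -1.    ] F [ 0.27  1.09 -1.26] M [ 0.338 -0.074 -0.027] w 0.0136 j7 0.298
```

Emit:
apply_moves([
  {"translation":[0,0,0],"turn":[-0.001,0,0.02],"hand":0.005},
])

```text
time: 5.7
ee_pos: [0.5671, 0.1086, 0.1048]
eef_rot: [0.336, 0.942, 0.001, 0.0]
ft_force: [-0.7, 0.5, -0.9]
width: 0.0135
```

```bash
python3 -c "from h import *;st()"
```

```text
t5.70 p [0.5671 0.1086 0.1048] yaw 140.70 zax [ 0.0018  0.0021 -1.    ] F [-0.65  0.51 -0.91] M [ 0.333 -0.07  -0.006] w 0.0135 j7 0.317
```

Three anticlockwise clicks are passed, and the next rest position is at about 146.5°.

Emit:
apply_moves([
  {"translation":[0,0,0],"turn":[0,0,0.05],"hand":0.005},
  {"translation":[0,0,0],"turn":[0,0,0.05],"hand":0.005},
])

```text
time: 5.9
ee_pos: [0.5671, 0.1088, 0.1048]
eef_rot: [0.286, 0.958, 0.001, 0.001]
ft_force: [-0.1, -0.1, -1.4]
width: 0.0138
```

```bash
python3 -c "from h import *;st()"
```

```text
t5.90 p [0.5671 0.1088 0.1048] yaw 146.71 zax [ 0.0018  0.0023 -1.    ] F [-0.12 -0.14 -1.38] M [ 0.366 -0.052 -0.034] w 0.0138 j7 0.413
```

Emit:
apply_moves([
  {"translation":[0,0,0],"turn":[-0.001,0,0.03],"hand":0.005},
])

```text
time: 6.0
ee_pos: [0.5671, 0.1089, 0.1048]
eef_rot: [0.271, 0.963, 0.001, 0.001]
ft_force: [-0.4, 0.8, -1.7]
width: 0.0133
```

```bash
python3 -c "from h import *;st()"
```

```text
t6.00 p [0.5671 0.1089 0.1048] yaw 148.57 zax [ 0.0018  0.0014 -1.    ] F [-0.36  0.78 -1.7 ] M [ 0.418 -0.089 -0.078] w 0.0133 j7 0.442
```

Emit:
apply_moves([
  {"translation":[0,0,0],"turn":[-0.001,0,0.03],"hand":0.005},
])

```text
time: 6.1
ee_pos: [0.5672, 0.1089, 0.1048]
eef_rot: [0.256, 0.967, 0.0, 0.001]
ft_force: [-0.5, 0.7, -1.0]
width: 0.0138
```

```bash
python3 -c "from h import *;st()"
```

```text
t6.10 p [0.5672 0.1089 0.1048] yaw 150.38 zax [ 1.8e-03  5.0e-04 -1.0e+00] F [-0.5   0.74 -0.99] M [ 0.469 -0.01  -0.236] w 0.0138 j7 0.470
```

Emit:
apply_moves([
  {"translation":[0,0,0],"turn":[-0.001,0,0.03],"hand":0.005},
])

```text
time: 6.2
ee_pos: [0.5672, 0.109, 0.1048]
eef_rot: [0.24, 0.971, 0.0, 0.001]
ft_force: [-0.0, 2.1, -1.5]
width: 0.0138
```

```bash
python3 -c "from h import *;st()"
```

```text
t6.20 p [0.5672 0.109  0.1048] yaw 152.21 zax [ 1.8e-03 -3.0e-04 -1.0e+00] F [-0.01  2.08 -1.53] M [ 0.603 -0.1   -0.194] w 0.0138 j7 0.498
```

Emit:
apply_moves([
  {"translation":[0,0,0],"turn":[0,0,0.02],"hand":0.005},
])

```text
time: 6.3
ee_pos: [0.5672, 0.1091, 0.1048]
eef_rot: [0.229, 0.973, 0.0, 0.001]
ft_force: [-0.6, 0.8, -1.9]
width: 0.0138
```

```bash
python3 -c "from h import *;st()"
```

```text
t6.30 p [0.5672 0.1091 0.1048] yaw 153.48 zax [ 2.e-03 -2.e-04 -1.e+00] F [-0.57  0.84 -1.86] M [ 0.53  -0.039 -0.078] w 0.0138 j7 0.518
```

Emit:
apply_moves([
  {"translation":[0,0,0],"turn":[0,0,0.02],"hand":0.005},
])

```text
time: 6.4
ee_pos: [0.5672, 0.1091, 0.1048]
eef_rot: [0.219, 0.976, 0.0, 0.001]
ft_force: [-0.7, 1.2, -1.5]
width: 0.0136
```

```bash
python3 -c "from h import *;st()"
```

```text
t6.40 p [0.5672 0.1091 0.1048] yaw 154.71 zax [ 2.e-03 -1.e-04 -1.e+00] F [-0.69  1.25 -1.54] M [ 0.585 -0.064 -0.039] w 0.0136 j7 0.538
```

Four clicks are passed, and the next rest position is at about 161.7°.

Emit:
apply_moves([
  {"translation":[0,0,0],"turn":[0,0,0.055],"hand":0.005},
  {"translation":[0,0,0],"turn":[0,0,0.055],"hand":0.005},
])

```text
time: 6.6
ee_pos: [0.5672, 0.1094, 0.1048]
eef_rot: [0.162, 0.987, 0.0, 0.001]
ft_force: [-0.2, 1.4, -2.1]
width: 0.014
```

```bash
python3 -c "from h import *;st()"
```

```text
t6.60 p [0.5672 0.1094 0.1048] yaw 161.31 zax [ 2.2e-03  2.0e-04 -1.0e+00] F [-0.17  1.43 -2.15] M [ 0.62  -0.129  0.006] w 0.0140 j7 0.643
```

Emit:
apply_moves([
  {"translation":[0,0,0],"turn":[0,0,0.03],"hand":0.005},
])

```text
time: 6.7
ee_pos: [0.5673, 0.1095, 0.1048]
eef_rot: [0.146, 0.989, 0.0, 0.001]
ft_force: [0.6, 1.4, -1.7]
width: 0.0136
```

```bash
python3 -c "from h import *;st()"
```

```text
t6.70 p [0.5673 0.1095 0.1048] yaw 163.20 zax [ 2.3e-03  4.0e-04 -1.0e+00] F [ 0.62  1.39 -1.73] M [ 0.44  -0.063 -0.021] w 0.0136 j7 0.673
```

Emit:
apply_moves([
  {"translation":[0,0,0],"turn":[0,0,0.03],"hand":0.005},
])

```text
time: 6.8
ee_pos: [0.5673, 0.1095, 0.1048]
eef_rot: [0.13, 0.991, 0.0, 0.001]
ft_force: [-0.2, 0.7, -1.9]
width: 0.0137
```

```bash
python3 -c "from h import *;st()"
```

```text
t6.80 p [0.5673 0.1095 0.1048] yaw 165.04 zax [ 2.3e-03  5.0e-04 -1.0e+00] F [-0.17  0.69 -1.85] M [ 0.526 -0.037 -0.232] w 0.0137 j7 0.702
```

Emit:
apply_moves([
  {"translation":[0,0,0],"turn":[0,0,0.03],"hand":0.005},
])

```text
time: 6.9
ee_pos: [0.5673, 0.1095, 0.1048]
eef_rot: [0.114, 0.993, 0.0, 0.001]
ft_force: [-0.2, 1.3, -1.9]
width: 0.0138
```

```bash
python3 -c "from h import *;st()"
```

```text
t6.90 p [0.5673 0.1095 0.1048] yaw 166.86 zax [ 2.3e-03  7.0e-04 -1.0e+00] F [-0.22  1.29 -1.87] M [ 0.693 -0.074 -0.224] w 0.0138 j7 0.731
```

Emit:
apply_moves([
  {"translation":[0,0,0],"turn":[0,0,0.02],"hand":0.005},
])

```text
time: 7.0
ee_pos: [0.5673, 0.1095, 0.1048]
eef_rot: [0.103, 0.995, 0.001, 0.001]
ft_force: [0.0, 1.3, -1.7]
width: 0.0137
```

```bash
python3 -c "from h import *;st()"
```

```text
t7.00 p [0.5673 0.1095 0.1048] yaw 168.13 zax [ 2.3e-03  9.0e-04 -1.0e+00] F [ 0.05  1.35 -1.68] M [ 0.608 -0.037 -0.102] w 0.0137 j7 0.751
```

Emit:
apply_moves([
  {"translation":[0,0,0],"turn":[0,0,0.02],"hand":0.005},
])

```text
time: 7.1
ee_pos: [0.5673, 0.1096, 0.1048]
eef_rot: [0.093, 0.996, 0.001, 0.001]
ft_force: [-0.5, 1.4, -1.9]
width: 0.0135
```

```bash
python3 -c "from h import *;st()"
```

```text
t7.10 p [0.5673 0.1096 0.1048] yaw 169.37 zax [ 0.0023  0.001  -1.    ] F [-0.48  1.41 -1.94] M [ 0.583 -0.008 -0.026] w 0.0135 j7 0.771
```

Emit:
apply_moves([
  {"translation":[0,0,0],"turn":[0,0,0.055],"hand":0.005},
  {"translation":[0,0,0],"turn":[0,0,0.055],"hand":0.005},
])

```text
time: 7.3
ee_pos: [0.5672, 0.1098, 0.1048]
eef_rot: [0.035, 0.999, 0.001, 0.001]
ft_force: [0.9, 2.0, -2.5]
width: 0.0135
```

```bash
python3 -c "from h import *;st()"
```

```text
t7.30 p [0.5672 0.1098 0.1048] yaw 175.97 zax [ 0.0024  0.0013 -1.    ] F [ 0.86  2.03 -2.47] M [ 0.653 -0.051 -0.074] w 0.0135 j7 0.875
```

Emit:
apply_moves([
  {"translation":[0,0,0],"turn":[0,0,0.03],"hand":0.005},
])

```text
time: 7.4
ee_pos: [0.5672, 0.1099, 0.1048]
eef_rot: [0.019, 1.0, 0.001, 0.001]
ft_force: [0.0, 1.8, -0.6]
width: 0.0136
```

```bash
python3 -c "from h import *;st()"
```

```text
t7.40 p [0.5672 0.1099 0.1048] yaw 177.84 zax [ 0.0023  0.0014 -1.    ] F [ 0.02  1.78 -0.63] M [ 0.613 -0.085 -0.071] w 0.0136 j7 0.905
```

Emit:
apply_moves([
  {"translation":[0,0,0],"turn":[0,0,0.03],"hand":0.005},
])

```text
time: 7.5
ee_pos: [0.5673, 0.1099, 0.1048]
eef_rot: [0.003, 1.0, 0.001, 0.001]
ft_force: [0.9, 1.2, -0.9]
width: 0.0138
```

```bash
python3 -c "from h import *;st()"
```

```text
t7.50 p [0.5673 0.1099 0.1048] yaw 179.65 zax [ 0.0024  0.0016 -1.    ] F [ 0.87  1.2  -0.88] M [ 0.704 -0.101 -0.18 ] w 0.0138 j7 0.934
```

Emit:
apply_moves([
  {"translation":[0,0,0],"turn":[0,0,0.03],"hand":0.005},
])

```text
time: 7.6
ee_pos: [0.5673, 0.1099, 0.1048]
eef_rot: [-0.013, 1.0, 0.001, 0.001]
ft_force: [0.3, 1.8, -2.3]
width: 0.0142
```

```bash
python3 -c "from h import *;st()"
```

```text
t7.60 p [0.5673 0.1099 0.1048] yaw -178.53 zax [ 0.0023  0.0018 -1.    ] F [ 0.32  1.78 -2.3 ] M [ 0.719 -0.048 -0.206] w 0.0142 j7 0.963
```

Emit:
apply_moves([
  {"translation":[0,0,0],"turn":[0,0,0.02],"hand":0.005},
])

```text
time: 7.7
ee_pos: [0.5673, 0.11, 0.1048]
eef_rot: [-0.024, 1.0, 0.001, 0.001]
ft_force: [-0.2, 2.0, -2.0]
width: 0.0135
```

```bash
python3 -c "from h import *;st()"
```

```text
t7.70 p [0.5673 0.11   0.1048] yaw -177.28 zax [ 0.0023  0.002  -1.    ] F [-0.16  1.99 -1.95] M [ 0.683 -0.052 -0.119] w 0.0135 j7 0.983
```

Emit:
apply_moves([
  {"translation":[0,0,0],"turn":[0,0,0.02],"hand":0.005},
])

```text
time: 7.8
ee_pos: [0.5673, 0.11, 0.1048]
eef_rot: [-0.035, 0.999, 0.001, 0.001]
ft_force: [0.5, 2.9, -1.6]
width: 0.0136
```

```bash
python3 -c "from h import *;st()"
```

```text
t7.80 p [0.5673 0.11   0.1048] yaw -176.05 zax [ 0.0022  0.0021 -1.    ] F [ 0.47  2.92 -1.62] M [ 0.707  0.008 -0.075] w 0.0136 j7 1.002
```

Six clicks are passed, so the next resistance must be the stop, from about -168°. I'll keep the steps small.

Emit:
apply_moves([
  {"translation":[0,-0.0005,0],"turn":[0,0,0.055],"hand":0.005},
  {"translation":[0,-0.0005,0],"turn":[0,0,0.055],"hand":0.005},
])

```text
time: 8.0
ee_pos: [0.5672, 0.1101, 0.1048]
eef_rot: [-0.092, 0.996, 0.002, 0.001]
ft_force: [1.0, 3.1, -3.2]
width: 0.0137
```

```bash
python3 -c "from h import *;st()"
```

```text
t8.00 p [0.5672 0.1101 0.1048] yaw -169.42 zax [ 0.0022  0.0036 -1.    ] F [ 0.99  3.13 -3.19] M [ 1.224 -0.154 -0.049] w 0.0137 j7 1.108
```

Emit:
apply_moves([
  {"translation":[0,0,0],"turn":[0,0,0.03],"hand":0.005},
])

```text
time: 8.1
ee_pos: [0.5671, 0.1102, 0.1048]
eef_rot: [-0.109, 0.994, 0.002, 0.001]
ft_force: [0.9, 1.8, -2.0]
width: 0.0136
```

```bash
python3 -c "from h import *;st()"
```

```text
t8.10 p [0.5671 0.1102 0.1048] yaw -167.53 zax [ 0.0021  0.0039 -1.    ] F [ 0.86  1.8  -1.96] M [ 0.524 -0.148 -0.075] w 0.0136 j7 1.137
```

Emit:
apply_moves([
  {"translation":[0,0,0],"turn":[0,0,0.03],"hand":0.005},
])

```text
time: 8.2
ee_pos: [0.5671, 0.1102, 0.1048]
eef_rot: [-0.124, 0.992, 0.002, 0.001]
ft_force: [-0.3, 1.0, -2.1]
width: 0.0136
```

```bash
python3 -c "from h import *;st()"
```

```text
t8.20 p [0.5671 0.1102 0.1048] yaw -165.72 zax [ 0.002   0.0038 -1.    ] F [-0.34  0.97 -2.11] M [ 0.627 -0.046 -0.183] w 0.0136 j7 1.166
```

Emit:
apply_moves([
  {"translation":[0,0,0],"turn":[0,0,0.02],"hand":0.005},
])

```text
time: 8.3
ee_pos: [0.5671, 0.1101, 0.1048]
eef_rot: [-0.135, 0.991, 0.002, 0.001]
ft_force: [0.2, 1.9, -1.5]
width: 0.0138
```

```bash
python3 -c "from h import *;st()"
```

```text
t8.30 p [0.5671 0.1101 0.1048] yaw -164.50 zax [ 0.0019  0.0038 -1.    ] F [ 0.15  1.86 -1.46] M [ 0.779 -0.033 -0.242] w 0.0138 j7 1.185
```

Emit:
apply_moves([
  {"translation":[0,0,0],"turn":[0,0,0.02],"hand":0.005},
])

```text
time: 8.4
ee_pos: [0.5671, 0.1101, 0.1048]
eef_rot: [-0.145, 0.989, 0.002, 0.001]
ft_force: [-0.4, 1.7, -2.4]
width: 0.0133
```

```bash
python3 -c "from h import *;st()"
```

```text
t8.40 p [0.5671 0.1101 0.1048] yaw -163.31 zax [ 0.0016  0.004  -1.    ] F [-0.39  1.67 -2.4 ] M [ 0.845  0.046 -0.414] w 0.0133 j7 1.204
```

Emit:
apply_moves([
  {"translation":[0,0,0],"turn":[0,0,0.02],"hand":0.005},
])

```text
time: 8.5
ee_pos: [0.5671, 0.11, 0.1048]
eef_rot: [-0.155, 0.988, 0.002, 0.001]
ft_force: [0.5, 1.8, -2.1]
width: 0.0137
```

```bash
python3 -c "from h import *;st()"
```

```text
t8.50 p [0.5671 0.11   0.1048] yaw -162.12 zax [ 0.0015  0.0041 -1.    ] F [ 0.5   1.76 -2.08] M [ 0.928  0.004 -0.424] w 0.0137 j7 1.223
```

The stop is reached: torque is up to 0.42 N m with no click, below the forcing limit. I'll turn clockwise now, expecting free play first.

Emit:
apply_moves([
  {"translation":[0,0,0],"turn":[0,0,-0.05],"hand":0.005},
  {"translation":[0,0,0],"turn":[0,0,-0.05],"hand":0.005},
  {"translation":[0,0,0],"turn":[0,0,-0.05],"hand":0.005},
])

```text
time: 8.8
ee_pos: [0.5672, 0.1102, 0.1048]
eef_rot: [-0.08, 0.997, 0.002, 0.001]
ft_force: [-0.5, 2.1, -2.0]
width: 0.0137
```

```bash
python3 -c "from h import *;st()"
```

```text
t8.80 p [0.5672 0.1102 0.1048] yaw -170.77 zax [ 0.0022  0.0042 -1.    ] F [-0.49  2.15 -2.01] M [ 0.635 -0.142  0.042] w 0.0137 j7 1.087
```

Emit:
apply_moves([
  {"translation":[0,-0.0005,0],"turn":[0,0,-0.05],"hand":0.005},
])

```text
time: 8.9
ee_pos: [0.5672, 0.1099, 0.1048]
eef_rot: [-0.055, 0.998, 0.002, 0.001]
ft_force: [0.5, 3.7, -2.2]
width: 0.0136
```

```bash
python3 -c "from h import *;st()"
```

```text
t8.90 p [0.5672 0.1099 0.1048] yaw -173.68 zax [ 0.0025  0.0044 -1.    ] F [ 0.54  3.72 -2.21] M [ 1.118 -0.137  0.042] w 0.0136 j7 1.041
```

Emit:
apply_moves([
  {"translation":[0,-0.0005,0],"turn":[0,0,-0.05],"hand":0.005},
])

```text
time: 9.0
ee_pos: [0.5671, 0.1098, 0.1048]
eef_rot: [-0.03, 1.0, 0.002, 0.002]
ft_force: [0.8, 3.8, -3.8]
width: 0.0138
```

```bash
python3 -c "from h import *;st()"
```

```text
t9.00 p [0.5671 0.1098 0.1048] yaw -176.59 zax [ 0.003   0.0046 -1.    ] F [ 0.75  3.79 -3.79] M [ 1.047 -0.263 -0.006] w 0.0138 j7 0.996
```

Emit:
apply_moves([
  {"translation":[0,-0.0005,0],"turn":[0,0,-0.05],"hand":0.005},
])

```text
time: 9.1
ee_pos: [0.5671, 0.1097, 0.1048]
eef_rot: [-0.005, 1.0, 0.002, 0.002]
ft_force: [0.8, 2.5, -2.9]
width: 0.0138
```

```bash
python3 -c "from h import *;st()"
```

```text
t9.10 p [0.5671 0.1097 0.1048] yaw -179.48 zax [ 0.0035  0.0049 -1.    ] F [ 0.83  2.53 -2.91] M [ 0.978 -0.204 -0.012] w 0.0138 j7 0.950
```

Emit:
apply_moves([
  {"translation":[0,0,0],"turn":[0,0,-0.05],"hand":0.005},
])

```text
time: 9.2
ee_pos: [0.5671, 0.1097, 0.1048]
eef_rot: [0.021, 1.0, 0.002, 0.002]
ft_force: [0.1, 0.6, -2.7]
width: 0.0137
```

```bash
python3 -c "from h import *;st()"
```

```text
t9.20 p [0.5671 0.1097 0.1048] yaw 177.59 zax [ 0.0038  0.0046 -1.    ] F [ 0.05  0.6  -2.65] M [ 0.401 -0.153  0.031] w 0.0137 j7 0.903
```

Emit:
apply_moves([
  {"translation":[0,0,0],"turn":[0,0,-0.05],"hand":0.005},
])

```text
time: 9.3
ee_pos: [0.5672, 0.1097, 0.1048]
eef_rot: [0.047, 0.999, 0.002, 0.002]
ft_force: [-0.9, 2.1, -2.0]
width: 0.0137
```

```bash
python3 -c "from h import *;st()"
```

```text
t9.30 p [0.5672 0.1097 0.1048] yaw 174.67 zax [ 0.0042  0.004  -1.    ] F [-0.85  2.15 -2.01] M [ 0.519 -0.099  0.026] w 0.0137 j7 0.857
```

Emit:
apply_moves([
  {"translation":[0,0,0],"turn":[0,0,-0.05],"hand":0.005},
])

```text
time: 9.4
ee_pos: [0.5671, 0.1096, 0.1048]
eef_rot: [0.072, 0.997, 0.002, 0.002]
ft_force: [0.1, 1.7, -2.6]
width: 0.0141
```

```bash
python3 -c "from h import *;st()"
```

```text
t9.40 p [0.5671 0.1096 0.1048] yaw 171.75 zax [ 0.0044  0.0035 -1.    ] F [ 0.11  1.75 -2.58] M [ 0.6   -0.046  0.035] w 0.0141 j7 0.810
```

Emit:
apply_moves([
  {"translation":[0,0,0],"turn":[0,0,-0.05],"hand":0.005},
])

```text
time: 9.5
ee_pos: [0.5671, 0.1095, 0.1048]
eef_rot: [0.097, 0.995, 0.002, 0.002]
ft_force: [-0.6, 1.9, -2.0]
width: 0.0134
```

```bash
python3 -c "from h import *;st()"
```

```text
t9.50 p [0.5671 0.1095 0.1048] yaw 168.82 zax [ 0.0046  0.0029 -1.    ] F [-0.65  1.88 -2.05] M [ 0.6   -0.151 -0.04 ] w 0.0134 j7 0.764
```

Emit:
apply_moves([
  {"translation":[0,0,0],"turn":[0,0,-0.05],"hand":0.005},
])

```text
time: 9.6
ee_pos: [0.5671, 0.1094, 0.1048]
eef_rot: [0.123, 0.992, 0.001, 0.002]
ft_force: [-0.4, 1.8, -2.4]
width: 0.0138
```

```bash
python3 -c "from h import *;st()"
```

```text
t9.60 p [0.5671 0.1094 0.1048] yaw 165.90 zax [ 0.0049  0.0023 -1.    ] F [-0.43  1.8  -2.42] M [ 0.606 -0.153 -0.006] w 0.0138 j7 0.717
```

Emit:
apply_moves([
  {"translation":[0,0,0],"turn":[0,0,-0.05],"hand":0.005},
])

```text
time: 9.7
ee_pos: [0.5671, 0.1093, 0.1048]
eef_rot: [0.148, 0.989, 0.001, 0.002]
ft_force: [0.7, 2.1, -2.2]
width: 0.0138
```

```bash
python3 -c "from h import *;st()"
```

```text
t9.70 p [0.5671 0.1093 0.1048] yaw 162.97 zax [ 0.0051  0.0017 -1.    ] F [ 0.74  2.06 -2.19] M [ 0.641 -0.132  0.021] w 0.0138 j7 0.670
```

Emit:
apply_moves([
  {"translation":[0,0,0],"turn":[0,0,-0.05],"hand":0.005},
])

```text
time: 9.8
ee_pos: [0.5671, 0.1093, 0.1048]
eef_rot: [0.173, 0.985, 0.001, 0.002]
ft_force: [0.5, 1.6, -1.1]
width: 0.0136
```

```bash
python3 -c "from h import *;st()"
```

```text
t9.80 p [0.5671 0.1093 0.1048] yaw 160.05 zax [ 0.0051  0.0011 -1.    ] F [ 0.49  1.56 -1.14] M [ 0.664 -0.09   0.032] w 0.0136 j7 0.623
```

Emit:
apply_moves([
  {"translation":[0,0,0],"turn":[0,0,-0.05],"hand":0.005},
])

```text
time: 9.9
ee_pos: [0.5671, 0.1092, 0.1048]
eef_rot: [0.198, 0.98, 0.001, 0.003]
ft_force: [-0.1, 2.1, -1.3]
width: 0.0135
```

```bash
python3 -c "from h import *;st()"
```

```text
t9.90 p [0.5671 0.1092 0.1048] yaw 157.13 zax [ 5.3e-03  5.0e-04 -1.0e+00] F [-0.09  2.15 -1.29] M [ 0.593 -0.092  0.111] w 0.0135 j7 0.576
```

Emit:
apply_moves([
  {"translation":[0,0,0],"turn":[0,0,-0.05],"hand":0.005},
])

```text
time: 10.0
ee_pos: [0.567, 0.1092, 0.1048]
eef_rot: [0.223, 0.975, 0.001, 0.003]
ft_force: [0.0, 1.7, -1.9]
width: 0.0133
```

```bash
python3 -c "from h import *;st()"
```

```text
t10.00 p [0.567  0.1092 0.1048] yaw 154.22 zax [ 5.3e-03 -1.0e-04 -1.0e+00] F [ 0.05  1.72 -1.87] M [ 0.544 -0.136  0.153] w 0.0133 j7 0.530
```

Emit:
apply_moves([
  {"translation":[0,0,0],"turn":[0,0,-0.05],"hand":0.005},
])

```text
time: 10.1
ee_pos: [0.567, 0.1091, 0.1048]
eef_rot: [0.248, 0.969, 0.0, 0.003]
ft_force: [0.4, 1.2, -2.2]
width: 0.0138
```

```bash
python3 -c "from h import *;st()"
```

```text
t10.10 p [0.567  0.1091 0.1048] yaw 151.30 zax [ 5.4e-03 -7.0e-04 -1.0e+00] F [ 0.35  1.22 -2.25] M [ 0.631 -0.209  0.16 ] w 0.0138 j7 0.483
```

Contact came at about 160° and the torque is building. I'll use finer steps for the count.

Emit:
apply_moves([
  {"translation":[0,0,0],"turn":[0,0,-0.035],"hand":0.005},
])

```text
time: 10.2
ee_pos: [0.567, 0.109, 0.1048]
eef_rot: [0.265, 0.964, 0.0, 0.003]
ft_force: [0.7, 1.4, -2.8]
width: 0.0136
```

```bash
python3 -c "from h import *;st()"
```

```text
t10.20 p [0.567  0.109  0.1048] yaw 149.26 zax [ 0.0055 -0.0014 -1.    ] F [ 0.69  1.43 -2.8 ] M [ 0.643 -0.131  0.242] w 0.0136 j7 0.450
```

Emit:
apply_moves([
  {"translation":[0,0,0],"turn":[0,0,-0.035],"hand":0.005},
])

```text
time: 10.3
ee_pos: [0.567, 0.109, 0.1048]
eef_rot: [0.282, 0.959, -0.0, 0.003]
ft_force: [-0.2, 0.8, -1.5]
width: 0.0138
```

```bash
python3 -c "from h import *;st()"
```

```text
t10.30 p [0.567  0.109  0.1048] yaw 147.26 zax [ 0.0056 -0.002  -1.    ] F [-0.24  0.78 -1.49] M [ 0.6   -0.069  0.111] w 0.0138 j7 0.417
```

Emit:
apply_moves([
  {"translation":[0,0,0],"turn":[0,0,-0.035],"hand":0.005},
])

```text
time: 10.4
ee_pos: [0.5669, 0.109, 0.1048]
eef_rot: [0.299, 0.954, -0.0, 0.003]
ft_force: [-1.1, 1.8, -2.2]
width: 0.0139
```

```bash
python3 -c "from h import *;st()"
```

```text
t10.40 p [0.5669 0.109  0.1048] yaw 145.23 zax [ 0.0053 -0.0025 -1.    ] F [-1.08  1.77 -2.25] M [ 0.647 -0.018  0.002] w 0.0139 j7 0.384
```

Emit:
apply_moves([
  {"translation":[0,0,0],"turn":[0,0,-0.035],"hand":0.005},
])

```text
time: 10.5
ee_pos: [0.5669, 0.1089, 0.1048]
eef_rot: [0.316, 0.949, -0.001, 0.003]
ft_force: [0.9, 1.7, -1.2]
width: 0.0137
```

```bash
python3 -c "from h import *;st()"
```

```text
t10.50 p [0.5669 0.1089 0.1048] yaw 143.21 zax [ 0.0053 -0.0031 -1.    ] F [ 0.87  1.67 -1.17] M [ 0.688 -0.161  0.055] w 0.0137 j7 0.352
```

Emit:
apply_moves([
  {"translation":[0,0,0],"turn":[0,0,-0.035],"hand":0.005},
])

```text
time: 10.6
ee_pos: [0.5669, 0.1089, 0.1048]
eef_rot: [0.332, 0.943, -0.001, 0.003]
ft_force: [-0.3, 2.2, -2.3]
width: 0.014
```

```bash
python3 -c "from h import *;st()"
```

```text
t10.60 p [0.5669 0.1089 0.1048] yaw 141.18 zax [ 0.0052 -0.0035 -1.    ] F [-0.31  2.18 -2.35] M [ 0.613 -0.182  0.057] w 0.0140 j7 0.319
```

Emit:
apply_moves([
  {"translation":[0,0,0],"turn":[0,0,-0.035],"hand":0.005},
])

```text
time: 10.7
ee_pos: [0.5668, 0.1089, 0.1048]
eef_rot: [0.349, 0.937, -0.001, 0.003]
ft_force: [-0.1, 2.0, -2.1]
width: 0.0139
```

```bash
python3 -c "from h import *;st()"
```

```text
t10.70 p [0.5668 0.1089 0.1048] yaw 139.17 zax [ 0.0051 -0.004  -1.    ] F [-0.12  2.02 -2.1 ] M [ 0.682 -0.135  0.13 ] w 0.0139 j7 0.286
```

Emit:
apply_moves([
  {"translation":[0,0,0],"turn":[0,0,-0.035],"hand":0.005},
])

```text
time: 10.8
ee_pos: [0.5668, 0.1088, 0.1048]
eef_rot: [0.365, 0.931, -0.001, 0.003]
ft_force: [0.7, 0.9, -2.4]
width: 0.0137
```

```bash
python3 -c "from h import *;st()"
```

```text
t10.80 p [0.5668 0.1088 0.1048] yaw 137.16 zax [ 0.0051 -0.0045 -1.    ] F [ 0.74  0.94 -2.36] M [ 0.629 -0.121  0.179] w 0.0137 j7 0.254
```

Emit:
apply_moves([
  {"translation":[0,0,0],"turn":[0,0,-0.035],"hand":0.005},
])

```text
time: 10.9
ee_pos: [0.5668, 0.1088, 0.1048]
eef_rot: [0.381, 0.924, -0.001, 0.003]
ft_force: [1.7, 0.9, -0.5]
width: 0.0138
```

```bash
python3 -c "from h import *;st()"
```

```text
t10.90 p [0.5668 0.1088 0.1048] yaw 135.15 zax [ 0.0051 -0.0051 -1.    ] F [ 1.74  0.9  -0.52] M [ 0.628 -0.101  0.248] w 0.0138 j7 0.221
```

Emit:
apply_moves([
  {"translation":[0,0,0],"turn":[0,0,-0.035],"hand":0.005},
])

```text
time: 11.0
ee_pos: [0.5668, 0.1088, 0.1048]
eef_rot: [0.398, 0.918, -0.002, 0.003]
ft_force: [-0.4, 0.8, -2.7]
width: 0.0137
```

```bash
python3 -c "from h import *;st()"
```

```text
t11.00 p [0.5668 0.1088 0.1048] yaw 133.14 zax [ 0.0049 -0.0056 -1.    ] F [-0.35  0.81 -2.68] M [ 0.606 -0.163  0.242] w 0.0137 j7 0.189
```

Emit:
apply_moves([
  {"translation":[0,0,0],"turn":[0,0,-0.035],"hand":0.005},
])

```text
time: 11.1
ee_pos: [0.5667, 0.1087, 0.1048]
eef_rot: [0.414, 0.91, -0.002, 0.003]
ft_force: [-0.8, 1.8, -1.1]
width: 0.0137
```

```bash
python3 -c "from h import *;st()"
```

```text
t11.10 p [0.5667 0.1087 0.1048] yaw 131.13 zax [ 0.0046 -0.0061 -1.    ] F [-0.79  1.83 -1.07] M [ 0.626  0.042 -0.006] w 0.0137 j7 0.156
```

Clockwise click 1 came at about 148° and click 2 at about 132.5°. The next should be at about 117.5°, 102.5° and 87.5°.

Emit:
apply_moves([
  {"translation":[0,0,0],"turn":[0.001,0,-0.035],"hand":0.005},
  {"translation":[0,0,0],"turn":[0.001,0,-0.035],"hand":0.005},
])

```text
time: 11.3
ee_pos: [0.5666, 0.1086, 0.1048]
eef_rot: [0.446, 0.895, -0.001, 0.003]
ft_force: [0.4, 1.2, -2.7]
width: 0.0136
```

```bash
python3 -c "from h import *;st()"
```

```text
t11.30 p [0.5666 0.1086 0.1048] yaw 127.08 zax [ 0.0041 -0.0051 -1.    ] F [ 0.4   1.16 -2.69] M [ 0.559 -0.134  0.057] w 0.0136 j7 0.092
```

Emit:
apply_moves([
  {"translation":[0,0,0],"turn":[0.001,0,-0.035],"hand":0.005},
])

```text
time: 11.4
ee_pos: [0.5666, 0.1085, 0.1048]
eef_rot: [0.461, 0.887, -0.001, 0.003]
ft_force: [-0.0, 0.7, -1.9]
width: 0.0137
```

```bash
python3 -c "from h import *;st()"
```

```text
t11.40 p [0.5666 0.1085 0.1048] yaw 125.06 zax [ 0.0039 -0.0046 -1.    ] F [-0.01  0.65 -1.93] M [ 0.582 -0.127  0.116] w 0.0137 j7 0.060
```

Emit:
apply_moves([
  {"translation":[0,0,0],"turn":[0.001,0,-0.035],"hand":0.005},
])

```text
time: 11.5
ee_pos: [0.5665, 0.1085, 0.1048]
eef_rot: [0.477, 0.879, -0.001, 0.003]
ft_force: [-0.4, 2.2, -1.2]
width: 0.0137
```

```bash
python3 -c "from h import *;st()"
```

```text
t11.50 p [0.5665 0.1085 0.1048] yaw 123.05 zax [ 0.0039 -0.0041 -1.    ] F [-0.44  2.24 -1.2 ] M [ 0.502 -0.17   0.143] w 0.0137 j7 0.029
```

Emit:
apply_moves([
  {"translation":[0,0,0],"turn":[0,0,-0.035],"hand":0.005},
])

```text
time: 11.6
ee_pos: [0.5665, 0.1084, 0.1048]
eef_rot: [0.492, 0.871, -0.001, 0.003]
ft_force: [0.2, 0.8, -2.0]
width: 0.0143
```

```bash
python3 -c "from h import *;st()"
```

```text
t11.60 p [0.5665 0.1084 0.1048] yaw 121.04 zax [ 0.0037 -0.0045 -1.    ] F [ 0.18  0.78 -1.99] M [ 0.595 -0.155  0.191] w 0.0143 j7 -0.004
```

Emit:
apply_moves([
  {"translation":[0,0,0],"turn":[0,0,-0.035],"hand":0.005},
])

```text
time: 11.7
ee_pos: [0.5665, 0.1084, 0.1048]
eef_rot: [0.507, 0.862, -0.001, 0.003]
ft_force: [0.4, 2.0, -2.6]
width: 0.0137
```

```bash
python3 -c "from h import *;st()"
```

```text
t11.70 p [0.5665 0.1084 0.1048] yaw 119.03 zax [ 0.0037 -0.005  -1.    ] F [ 0.41  2.03 -2.6 ] M [ 0.578 -0.136  0.234] w 0.0137 j7 -0.037
```

Emit:
apply_moves([
  {"translation":[0,0,0],"turn":[0,0,-0.035],"hand":0.005},
])

```text
time: 11.8
ee_pos: [0.5664, 0.1083, 0.1048]
eef_rot: [0.522, 0.853, -0.001, 0.003]
ft_force: [-0.7, 0.7, -1.0]
width: 0.0141
```

```bash
python3 -c "from h import *;st()"
```

```text
t11.80 p [0.5664 0.1083 0.1048] yaw 117.02 zax [ 0.0034 -0.0055 -1.    ] F [-0.69  0.71 -0.97] M [ 0.616 -0.056  0.097] w 0.0141 j7 -0.070
```

Emit:
apply_moves([
  {"translation":[0,0,0],"turn":[0,0,-0.035],"hand":0.005},
])

```text
time: 11.9
ee_pos: [0.5663, 0.1083, 0.1048]
eef_rot: [0.537, 0.843, -0.002, 0.003]
ft_force: [-1.1, 1.4, -2.4]
width: 0.0139
```

```bash
python3 -c "from h import *;st()"
```

```text
t11.90 p [0.5663 0.1083 0.1048] yaw 115.00 zax [ 0.0031 -0.006  -1.    ] F [-1.13  1.35 -2.44] M [ 0.595 -0.051 -0.011] w 0.0139 j7 -0.102
```

Emit:
apply_moves([
  {"translation":[0,0,0],"turn":[0,0,-0.035],"hand":0.005},
])

```text
time: 12.0
ee_pos: [0.5662, 0.1083, 0.1048]
eef_rot: [0.552, 0.834, -0.002, 0.003]
ft_force: [-0.1, 1.3, -2.2]
width: 0.0132
```

```bash
python3 -c "from h import *;st()"
```

```text
t12.00 p [0.5662 0.1083 0.1048] yaw 112.99 zax [ 0.0028 -0.0064 -1.    ] F [-0.06  1.32 -2.25] M [ 0.624 -0.205  0.055] w 0.0132 j7 -0.135
```

Click 3 came at about 117.5°, as predicted. Now for click 4, at about 102.5°.

Emit:
apply_moves([
  {"translation":[0,0,0],"turn":[0.001,0,-0.035],"hand":0.005},
  {"translation":[0,0,0],"turn":[0.001,0,-0.035],"hand":0.005},
])

```text
time: 12.2
ee_pos: [0.5662, 0.1082, 0.1048]
eef_rot: [0.581, 0.814, -0.001, 0.003]
ft_force: [-0.5, 0.2, -1.6]
width: 0.0139
```

```bash
python3 -c "from h import *;st()"
```

```text
t12.20 p [0.5662 0.1082 0.1048] yaw 108.96 zax [ 0.0025 -0.0053 -1.    ] F [-0.48  0.17 -1.64] M [ 0.537 -0.154  0.154] w 0.0139 j7 -0.199
```

Emit:
apply_moves([
  {"translation":[0,0,0],"turn":[0.001,0,-0.035],"hand":0.005},
])

```text
time: 12.3
ee_pos: [0.5662, 0.1081, 0.1048]
eef_rot: [0.595, 0.804, -0.001, 0.002]
ft_force: [0.7, 2.3, -1.1]
width: 0.0138
```

```bash
python3 -c "from h import *;st()"
```

```text
t12.30 p [0.5662 0.1081 0.1048] yaw 106.95 zax [ 0.0024 -0.0048 -1.    ] F [ 0.71  2.31 -1.12] M [ 0.527 -0.14   0.176] w 0.0138 j7 -0.231
```

Emit:
apply_moves([
  {"translation":[0,0,0],"turn":[0.001,0,-0.035],"hand":0.005},
])

```text
time: 12.4
ee_pos: [0.5661, 0.1081, 0.1048]
eef_rot: [0.609, 0.793, -0.001, 0.002]
ft_force: [-0.8, 1.6, -2.0]
width: 0.0137
```

```bash
python3 -c "from h import *;st()"
```

```text
t12.40 p [0.5661 0.1081 0.1048] yaw 104.94 zax [ 0.0022 -0.0044 -1.    ] F [-0.79  1.62 -2.01] M [ 0.501 -0.134  0.262] w 0.0137 j7 -0.263
```

Emit:
apply_moves([
  {"translation":[0,0,0],"turn":[0.001,0,-0.035],"hand":0.005},
])

```text
time: 12.5
ee_pos: [0.5661, 0.108, 0.1048]
eef_rot: [0.623, 0.782, -0.001, 0.002]
ft_force: [-0.2, 1.3, -2.5]
width: 0.0135
```

```bash
python3 -c "from h import *;st()"
```

```text
t12.50 p [0.5661 0.108  0.1048] yaw 102.94 zax [ 0.0021 -0.0038 -1.    ] F [-0.16  1.28 -2.48] M [ 0.498 -0.15   0.174] w 0.0135 j7 -0.295
```

Emit:
apply_moves([
  {"translation":[0,0,0],"turn":[0.001,0,-0.035],"hand":0.005},
])

```text
time: 12.6
ee_pos: [0.5659, 0.108, 0.1048]
eef_rot: [0.637, 0.771, -0.001, 0.002]
ft_force: [-0.9, 1.7, -1.3]
width: 0.0138
```

```bash
python3 -c "from h import *;st()"
```

```text
t12.60 p [0.5659 0.108  0.1048] yaw 100.93 zax [ 0.0018 -0.0033 -1.    ] F [-0.89  1.66 -1.29] M [0.45  0.027 0.017] w 0.0138 j7 -0.327
```

Emit:
apply_moves([
  {"translation":[0,0,0],"turn":[0.001,0,-0.035],"hand":0.005},
])

```text
time: 12.7
ee_pos: [0.5658, 0.108, 0.1048]
eef_rot: [0.65, 0.76, -0.001, 0.001]
ft_force: [-0.2, 1.0, -2.5]
width: 0.0135
```

```bash
python3 -c "from h import *;st()"
```

```text
t12.70 p [0.5658 0.108  0.1048] yaw 98.91 zax [ 0.0016 -0.0027 -1.    ] F [-0.18  1.02 -2.51] M [ 0.429 -0.218  0.039] w 0.0135 j7 -0.359
```

Click 4 came at about 103°. Click 5 should be at about 88°. I'll stop as soon as the torque drops.

Emit:
apply_moves([
  {"translation":[0,0,0],"turn":[0,0,-0.035],"hand":0.005},
  {"translation":[0,0,0],"turn":[0,0,-0.035],"hand":0.005},
])

```text
time: 12.9
ee_pos: [0.5657, 0.108, 0.1048]
eef_rot: [0.676, 0.737, -0.001, 0.002]
ft_force: [-0.5, 1.0, -1.5]
width: 0.0136
```

```bash
python3 -c "from h import *;st()"
```

```text
t12.90 p [0.5657 0.108  0.1048] yaw 94.89 zax [ 0.0014 -0.0034 -1.    ] F [-0.47  1.01 -1.48] M [ 0.524 -0.185  0.161] w 0.0136 j7 -0.425
```

Emit:
apply_moves([
  {"translation":[0,0,0],"turn":[0,0,-0.035],"hand":0.005},
])

```text
time: 13.0
ee_pos: [0.5657, 0.108, 0.1048]
eef_rot: [0.689, 0.725, -0.001, 0.002]
ft_force: [0.1, 1.6, -2.4]
width: 0.0139
```

```bash
python3 -c "from h import *;st()"
```

```text
t13.00 p [0.5657 0.108  0.1048] yaw 92.88 zax [ 0.0014 -0.0038 -1.    ] F [ 0.06  1.59 -2.38] M [ 0.488 -0.196  0.141] w 0.0139 j7 -0.458
```

Emit:
apply_moves([
  {"translation":[0,0,0],"turn":[0,0,-0.035],"hand":0.005},
])

```text
time: 13.1
ee_pos: [0.5657, 0.1079, 0.1048]
eef_rot: [0.702, 0.713, -0.001, 0.002]
ft_force: [0.4, 1.0, -1.8]
width: 0.0139
```

```bash
python3 -c "from h import *;st()"
```

```text
t13.10 p [0.5657 0.1079 0.1048] yaw 90.88 zax [ 0.0013 -0.0043 -1.    ] F [ 0.43  1.   -1.79] M [ 0.483 -0.127  0.182] w 0.0139 j7 -0.491
```

Emit:
apply_moves([
  {"translation":[0,0,0],"turn":[0,0,-0.035],"hand":0.005},
])

```text
time: 13.2
ee_pos: [0.5656, 0.1079, 0.1048]
eef_rot: [0.714, 0.7, -0.001, 0.002]
ft_force: [-0.5, 2.4, -2.1]
width: 0.0137
```

```bash
python3 -c "from h import *;st()"
```

```text
t13.20 p [0.5656 0.1079 0.1048] yaw 88.88 zax [ 0.0012 -0.0047 -1.    ] F [-0.48  2.4  -2.15] M [ 0.491 -0.131  0.265] w 0.0137 j7 -0.524
```

Emit:
apply_moves([
  {"translation":[0,0,0],"turn":[0,0,-0.025],"hand":0.005},
])

```text
time: 13.3
ee_pos: [0.5656, 0.108, 0.1048]
eef_rot: [0.723, 0.691, -0.001, 0.002]
ft_force: [0.3, 1.5, -1.5]
width: 0.0134
```

```bash
python3 -c "from h import *;st()"
```

```text
t13.30 p [0.5656 0.108  0.1048] yaw 87.44 zax [ 0.0011 -0.005  -1.    ] F [ 0.27  1.46 -1.53] M [ 0.586 -0.071  0.058] w 0.0134 j7 -0.547
```

Emit:
apply_moves([
  {"translation":[0,0,0],"turn":[0,0,-0.02],"hand":0.005},
  {"translation":[0,0,0],"turn":[0,0,0],"hand":0.005},
])

```text
time: 13.5
ee_pos: [0.5654, 0.1081, 0.1048]
eef_rot: [0.73, 0.684, -0.002, 0.002]
ft_force: [-0.4, 2.0, -1.4]
width: 0.0135
```

```bash
python3 -c "from h import *;st()"
```

```text
t13.50 p [0.5654 0.1081 0.1048] yaw 86.26 zax [ 7.0e-04 -5.4e-03 -1.0e+00] F [-0.45  2.01 -1.42] M [ 0.521 -0.177  0.034] w 0.0135 j7 -0.567
```

Click 5 came at about 88° and the torque fell to about 0. The five clicks are evenly spaced at about 15°. I'll let go, lift, and move to the lever.

Emit:
apply_moves([
  {"translation":[0,0,0],"turn":[0,0,0],"hand":0.03},
  {"translation":[0,0,0],"turn":[0,0,0],"hand":0.04},
  {"translation":[0,0,0.02],"turn":[0,0,0],"hand":0.04},
  {"translation":[0,0,0.04],"turn":[0,0,0],"hand":0.04},
  {"translation":[0,0,0.01],"turn":[0,0,0],"hand":0.04},
])

```text
time: 14.0
ee_pos: [0.5647, 0.1058, 0.1756]
eef_rot: [0.729, 0.684, -0.004, 0.002]
ft_force: [0.3, 0.6, 0.7]
width: 0.0382
```

Emit:
apply_moves([
  {"translation":[-0.027,-0.022,0],"turn":[0,0,-0.065],"hand":0.0},
  {"translation":[-0.027,-0.022,0],"turn":[0,0,-0.065],"hand":0.0},
  {"translation":[-0.027,-0.022,0],"turn":[0,0,-0.065],"hand":0.0},
  {"translation":[-0.027,-0.022,0],"turn":[0,0,-0.065],"hand":0.0},
  {"translation":[0,0,0],"turn":[0,0,0],"hand":0.0},
])

```text
time: 14.5
ee_pos: [0.454, 0.0146, 0.1769]
eef_rot: [0.815, 0.58, -0.002, 0.003]
ft_force: [0.0, 0.5, 0.2]
width: 0.0076
```

```bash
python3 - <<'E'
from h import *
from bench import camera
st()
s=camera("scene");np.save("pics/scene1.npy",s)
a=np.load("pics/scene0.npy");f=lambda m:cv2.resize(m[175:245,228:303,::-1],(400,373),interpolation=cv2.INTER_CUBIC)
cv2.imwrite("pics/cmp1.png",np.clip(np.hstack([f(a),f(s)])*1.8,0,255).astype(np.uint8))
E
```

```text
t14.50 p [0.454  0.0146 0.1769] yaw 70.84 zax [-1.0e-04 -8.3e-03 -1.0e+00] F [0.05 0.51 0.2 ] M [-0.034 -0.093  0.028] w 0.0076 j7 -0.493
```

View pics/cmp1.png

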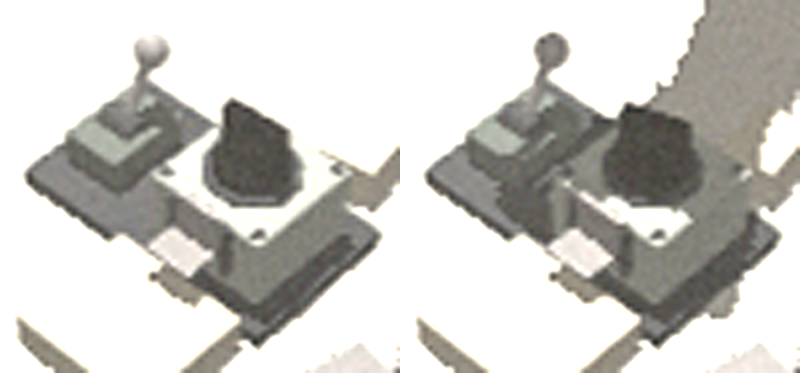

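The knob and lever look undisturbed, and the toe is about as high as at the start (click 6 then), slightly lower now. Next I'll descend behind the lever tip.

Emit:
apply_moves([
  {"translation":[0.003,0.007,-0.03],"turn":[0.008,0,0],"hand":0.0},
  {"translation":[0,0,-0.03],"turn":[0,0,0],"hand":0.0},
  {"translation":[0,0,-0.02],"turn":[0,0,0],"hand":0.0},
  {"translation":[0,0,0],"turn":[0,0,0],"hand":0.0},
])

```text
time: 14.95
ee_pos: [0.4617, 0.0245, 0.0964]
eef_rot: [0.813, 0.582, 0.003, 0.002]
ft_force: [0.1, 0.1, 1.1]
width: 0.0006
```

```bash
python3 - <<'E'
from h import *
st()
# subpixel vertical shift of toe patch between scene0 and scene1
a=cv2.cvtColor(np.load("pics/scene0.npy"),7).astype(np.float32);b=cv2.cvtColor(np.load("pics/scene1.npy"),7).astype(np.float32)
w=(slice(212,232),slice(252,270));print("toe shift px",cv2.phaseCorrelate(a[w],b[w],cv2.createHanningWindow((18,20),5)))
g=np.radians(-19);p=np.array([.566,.108])+.085*np.array([np.cos(g),np.sin(g)])*.75
d=proj("scene",[[*p,.05],[*p,.0485]]);print("1 click px",d[1]-d[0],"at",d[0])
E
```

```text
t14.95 p [0.4617 0.0245 0.0964] yaw 71.23 zax [ 7.4e-03  5.0e-04 -1.0e+00] F [0.08 0.15 1.06] M [-0.045 -0.007  0.02 ] w 0.0006 j7 -0.585
toe shift px ((-0.08527168260979145, 0.23345012534609566), 1.0298764655987422)
1 click px [-0.00786987  0.28970292] at [262.52779158 221.04736831]
```

The toe has shifted 0.23 px downward; one click below the start (6 → 5) predicts 0.29 px, which is consistent with click five. Now I'll push the lever over along gauge +x.

Emit:
apply_moves([
  {"translation":[-0.002,-0.005,-0.004],"turn":[0,0.007,0],"hand":0.0},
  {"translation":[0.0113,-0.0039,0],"turn":[0,0,0],"hand":0.0},
  {"translation":[0.0113,-0.0039,0],"turn":[0,0,0],"hand":0.0},
  {"translation":[0.0113,-0.0039,0],"turn":[0,0,0],"hand":0.0},
])

```text
time: 15.35
ee_pos: [0.4972, 0.0077, 0.095]
eef_rot: [0.812, 0.583, 0.001, 0.0]
ft_force: [-2.2, 1.6, 1.9]
width: 0.0005
```

```bash
cat >> h.py <<'E'
def gx():
    g=np.radians(-19);d=readout.read_state()['ee_pos'][:2]-[.566,.108]
    print("gauge xy",(d@np.array([[np.cos(g),-np.sin(g)],[np.sin(g),np.cos(g)]])).round(4))
E
python3 -c "from h import *;st();gx()"
```

```text
t15.35 p [0.4972 0.0077 0.095 ] yaw 71.39 zax [ 1.8e-03  2.0e-04 -1.0e+00] F [-2.25  1.59  1.9 ] M [ 0.085  0.344 -0.024] w 0.0005 j7 -0.581
gauge xy [-0.0324 -0.1173]
```

Emit:
apply_moves([
  {"translation":[0.0095,-0.0033,0],"turn":[0,0,0],"hand":0.0},
  {"translation":[0.0095,-0.0033,-0.001],"turn":[0,0,0],"hand":0.0},
])

```text
time: 15.55
ee_pos: [0.5195, -0.0, 0.0953]
eef_rot: [0.812, 0.583, 0.002, 0.001]
ft_force: [-1.0, -0.1, 1.0]
width: 0.0005
```

```bash
python3 -c "from h import *;st();gx()"
```

```text
t15.55 p [ 0.5195 -0.      0.0953] yaw 71.33 zax [ 4.e-03  2.e-04 -1.e+00] F [-1.01 -0.05  0.96] M [ 0.059  0.21  -0.007] w 0.0005 j7 -0.583
gauge xy [-0.0088 -0.1172]
```

Emit:
apply_moves([
  {"translation":[0.0076,-0.0026,-0.001],"turn":[0,0,0],"hand":0.0},
])

```text
time: 15.65
ee_pos: [0.5284, -0.0031, 0.0944]
eef_rot: [0.813, 0.583, 0.002, 0.001]
ft_force: [-1.1, 1.2, -0.1]
width: 0.0003
```

```bash
python3 -c "from h import *;st();gx()"
```

```text
t15.65 p [ 0.5284 -0.0031  0.0944] yaw 71.31 zax [ 4.4e-03  3.0e-04 -1.0e+00] F [-1.09  1.17 -0.14] M [ 0.068  0.277 -0.033] w 0.0003 j7 -0.583
gauge xy [ 0.0006 -0.1173]
```

Emit:
apply_moves([
  {"translation":[0.0038,-0.0013,0],"turn":[0,0,0],"hand":0.0},
])

```text
time: 15.75
ee_pos: [0.5325, -0.0046, 0.094]
eef_rot: [0.813, 0.583, 0.001, 0.001]
ft_force: [-14.9, 4.6, 3.7]
width: 0.0007
```

```bash
python3 -c "from h import *;st();gx()"
```

```text
t15.75 p [ 0.5325 -0.0046  0.094 ] yaw 71.28 zax [ 3.2e-03  7.0e-04 -1.0e+00] F [-14.88   4.58   3.71] M [ 1.131  3.22  -0.009] w 0.0007 j7 -0.583
gauge xy [ 0.005  -0.1174]
```

Emit:
apply_moves([
  {"translation":[0.0028,-0.001,0],"turn":[0,0,0],"hand":0.0},
])

```text
time: 15.85
ee_pos: [0.5329, -0.0046, 0.0934]
eef_rot: [0.812, 0.583, -0.001, -0.002]
ft_force: [-25.1, 6.2, 18.0]
width: 0.0004
```

```bash
python3 -c "from h import *;st();gx()"
```

```text
t15.85 p [ 0.5329 -0.0046  0.0934] yaw 71.32 zax [-0.0036  0.0016 -1.    ] F [-25.08   6.22  17.97] M [1.335 5.363 0.043] w 0.0004 j7 -0.583
gauge xy [ 0.0053 -0.1172]
```

The lever is at its limit: 25 N resistance, and the position matches 1.0 rad. I'll back off, rise clear, and check with pictures.

Emit:
apply_moves([
  {"translation":[-0.019,0.0065,0],"turn":[0,0,0],"hand":0.0},
  {"translation":[-0.028,0.01,0.005],"turn":[0,0,0],"hand":0.0},
  {"translation":[-0.01,0.003,0.045],"turn":[0,0,0],"hand":0.0},
  {"translation":[-0.01,-0.02,0.045],"turn":[0,0,0],"hand":0.0},
  {"translation":[-0.02,-0.045,0],"turn":[0,0,0],"hand":0.0},
])

```text
time: 16.35
ee_pos: [0.444, -0.0447, 0.1902]
eef_rot: [0.809, 0.588, -0.001, -0.004]
ft_force: [1.3, -0.9, -0.7]
width: 0.0001
```

Emit:
apply_moves([
  {"translation":[-0.01,-0.045,0],"turn":[0,0,0],"hand":0.0},
  {"translation":[-0.01,-0.045,0],"turn":[0,0,0],"hand":0.0},
  {"translation":[0,-0.045,0],"turn":[0,0,0],"hand":0.0},
  {"translation":[0,-0.03,0],"turn":[0,0,0],"hand":0.0},
  {"translation":[0,0,0],"turn":[0,0,0],"hand":0.0},
])

```text
time: 16.85
ee_pos: [0.421, -0.2221, 0.1942]
eef_rot: [0.811, 0.586, -0.001, 0.002]
ft_force: [0.4, 0.6, 0.1]
width: 0.0009
```

```bash
python3 - <<'E'
from h import *
from bench import camera
st()
s=camera("scene");t=camera("top");np.save("pics/scene2.npy",s)
o=np.zeros((600,800,3),np.uint8);f=lambda m:m[:,:,::-1]
o[:373,:400]=cv2.resize(f(s)[175:245,228:303],(400,373),interpolation=cv2.INTER_CUBIC)
o[:325,400:]=cv2.resize(f(t)[165:230,205:285],(400,325),interpolation=cv2.INTER_CUBIC)
o=np.clip(o*1.8,0,255).astype(np.uint8)
o[376:,:299]=cv2.resize(f(s),(299,224));o[376:,400:699]=cv2.resize(f(t),(299,224))
cv2.imwrite("pics/fin.png",o)
a=cv2.cvtColor(np.load("pics/scene0.npy"),7).astype(np.float32);b=cv2.cvtColor(s,7).astype(np.float32)
w=(slice(212,232),slice(252,270));print("toe shift px",cv2.phaseCorrelate(a[w],b[w],cv2.createHanningWindow((18,20),5)))
g=np.radians(-19);R=np.array([[np.cos(g),-np.sin(g)],[np.sin(g),np.cos(g)]])
q=R@[.029,-.118]+[.566,.108];print("tip expected px scene/top",proj("scene",[[*q,.087]]),proj("top",[[*q,.087]]))
E
```

```text
t16.85 p [ 0.421  -0.2221  0.1942] yaw 71.69 zax [ 8.0e-04 -4.1e-03 -1.0e+00] F [0.4  0.61 0.1 ] M [-0.014 -0.066 -0.023] w 0.0009 j7 0.045
toe shift px ((-0.11835349386050176, 0.19597637134609514), 0.9858294831381904)
tip expected px scene/top [[244.92434229 192.2622809 ]] [[268.03579691 191.56918369]]
```

View pics/fin.png

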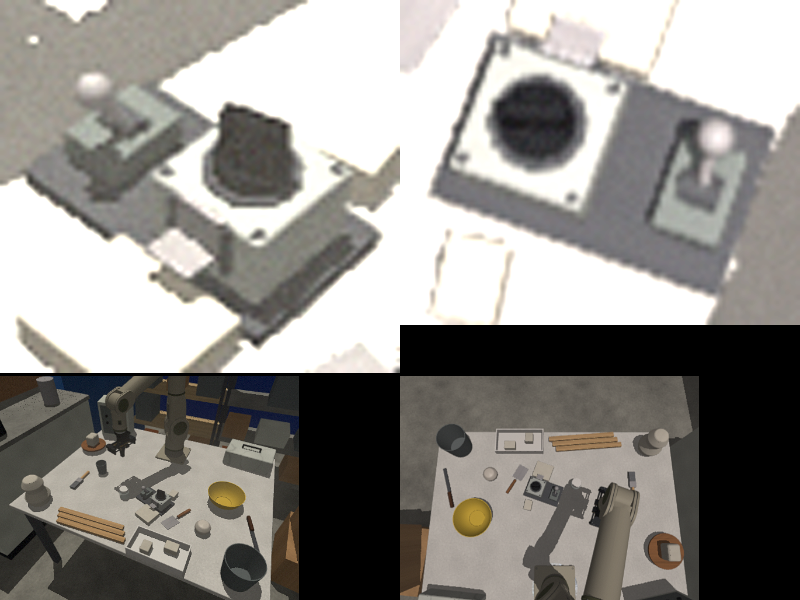

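The lever tip sits at scene px (244.9, 190.8) and top px (267.5, 191.9), against (244.9, 192.3) and (268.0, 191.6) expected at 1.0 rad. The bystanders are unmoved and the arm is clear, so I'll hand the job in.

```bash
python3 -c "
from bench import order;print(order.close_job())"
```

```text
the job is handed in; nothing more can be done
None
```

The height stop is set at click five and the locking lever is thrown fully over. The job was handed in at about 17 s of the 72 s allowed; no verdict is reported.

- **End stop:** I turned the knob anticlockwise past six clicks. The last torque reading was 0.42 N m with no click, below the 0.75 N m that counts as forced.
- **Five clicks:** Turning clockwise, there were about 32° of free play. Then the torque dropped five times, at knob yaws of about 148°, 132.5°, 117.5°, 103° and 88°. I stopped there and let go of the knob.
- **Lever:** I pushed it until it met its limit, with the wrist reading about 25 N, then backed off. In both cameras the tip is within about 1.5 px of its 1.0 rad position.
- **Toe height:** In the scene camera the toe moved down 0.20–0.23 px from its starting height (click 6). One click lower should be about 0.29 px, so this agrees with click five. It is under a pixel, so the count by feel is the stronger evidence.
- **Bystanders:** They look where they were in the final picture, judged by eye rather than measured. The arm ended clear of everything.

The first attempt to grip the knob was a few millimetres off, with about 11 N sideways on it. I re-centred and gripped again before turning.

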